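# Unload a small wire saw and hold its tension arm wound to the stop

### The job

The slotted block in the vise of the small wire saw is finished: slide the vise jaw open, lift the block out and stand it upright in the shallow white tray, letting go of it. Then swing the saw's sprung tension arm forward by its upright post, over the place where the block stood, until it is fully against its stop, and keep holding it there for a colleague who will thread a new wire: the program finishes while the arm is still held. Leave the dish, beaker, timer and bottle alone.

Things in the scene. Friction and masses are not known exactly. Their poses are not given: they have to be found in the camera images.
- saw: Small fixed wire saw, grey base plate 170 x 180 x 15 mm. Origin on the bench at the middle of the vise. Its x axis points away from the robot, along the vise; y to the left; z up. The fixed jaw lies at x +16 to +36 mm, the block between x -15 and +15 mm on the vise bed 25 mm above the bench, the jaw tops are 55 mm above the bench. A thin guide pulley column 96 mm tall stands at (72, 30) mm.
- jaw (a joint): Sliding vise jaw, m: 0 = closed on the block, 0.030 = fully open. It opens along the saw's -x (towards the robot), against about 3 N of friction, and stays where it is left.
- jaw_post (a point): Centre of the free part of the jaw's upright steel pull post, 16 mm diameter, its top 85 mm above the bench (12 mm above this point); 36 mm below this point it meets its bar; 26 mm clear of the jaw behind it; it stands 72 mm from the vise middle on the robot's side when closed.
- block_center (a point): Centre of the loose aluminium block, 30 x 30 mm and 72 mm tall (this point is 35 mm above its underside), 0.12 to 0.24 kg, with a 4 mm slot across the top; its axes lie along the saw's. In the vise its upper 42 mm stand free above the jaws.
- tray_in (a point): Centre of the inner floor of the fixed shallow white tray, 110 x 110 mm outside, walls 4 mm thick, rim 16 mm above the bench; the floor is about 4 mm above the bench.
- tension_arm (a joint): Swing of the sprung tension arm about its upright pivot, rad: 0 = at rest, 1.22 = wound forward against its stop. It winds clockwise seen from above (towards and over the vise). The spring always drives it back to 0 when let go: about 3 N at the post at rest, 9 N at the stop. While the block stands in the vise it stops the arm well short of its stop.
- tension_post (a point): Middle of the upright steel post on the tip of the tension arm, 14 mm diameter and 40 mm tall, fixed to the arm; it spans about 22 mm below to 18 mm above this point (its top 129 mm above the bench). Below it are the flat arm plates, 25 mm wide and together 20 mm thick.
- tension_pivot (a point): Point on the upright pivot axis of the tension arm, fixed to the saw; the arm's post moves on a circle of 100 mm radius round it.

How it is judged:
On the way, in this order (a step that is already met when the one before it is completed fails the run):
1. the vise jaw is slid open by at least 10 mm (value of joint jaw above 0.01 m), for 0.1 s.
2. the block is lifted clear of the vise in the fingers (height (world z) of block_center above 0.1 m and contact force between the fingers and block above 0.5 N), for 0.1 s.
3. the block stands upright in the tray, let go (horizontal distance between block_center and tray_in below 0.05 m and z of block_center in the frame of tray_in below 0.042 m and angle between block_center's own z axis and vertical below 0.12 rad and contact force between anything else and block above 0.3 N and contact force between each of the arm, the fingers and block below 0.1 N and linear speed of block below 0.02 m/s), for 0.2 s.
At the end, for the whole second after the job is handed in: The tension arm is held by the robot within 0.07 rad of its stop (joint above 1.15) with more than 2 N of contact on the saw; the jaw is still open by more than 10 mm; the block stands upright (within 0.12 rad) at rest in the tray, its centre within 50 mm of the tray's (value of joint tension_arm above 1.15 rad and contact force between any of the fingers, the arm and saw above 2 N and value of joint jaw above 0.01 m and horizontal distance between block_center and tray_in below 0.05 m and z of block_center in the frame of tray_in below 0.042 m and angle between block_center's own z axis and vertical below 0.12 rad and linear speed of block below 0.02 m/s); the arm keeps its last pose, push and grip.
It fails at once if the block is tipped over or dropped on its side (angle between block_center's own z axis and vertical above 0.9 rad).
It fails at once if the dish is pushed away (distance of dish from where it was at the start of the episode above 0.04 m).
It fails at once if the beaker is pushed away (distance of beaker from where it was at the start of the episode above 0.04 m).
It fails at once if the timer is pushed away (distance of timer from where it was at the start of the episode above 0.04 m).
It fails at once if the bottle is pushed away (distance of bottle from where it was at the start of the episode above 0.04 m).
It also fails if it takes over 64 s, if anything falls off the work surface, if the arm or the gripper's body presses on something with over 40 N, if the wrist force passes 120 N, or if a joint passes its speed limit or range.

### The arm

A 6-joint arm with a two-finger parallel gripper is mounted at the origin on a cart in front of the work surface, level with it; the furniture and walls round the work are solid. World frame = base frame: x ahead of the robot, y to its left, z up, the work surface at z = 0. Lengths are in m, angles in rad, forces in N, time in s.
With the tool pointing down it reaches from about 0.375 to 0.9 m from the base axis. Payload 3.1 kg.
Tool frame: the origin (TCP) lies midway between the tips of the shut fingers; the grasp point (between the pads) lies 19 mm behind it; z points along the fingers, y is the direction in which the jaws open and shut (so a half turn about z gives the same grasp; the last joint's range is limited). The gripper opens to 85 mm and grips with 20 to 120 N. Pads are 22 mm wide; open, the fingers measure 114 mm over their backs; the gripper's body (76 mm by 85 mm) begins 54 mm behind the grasp point. The pads swing forward as they close: fully open they stand 13 mm farther back than shut.
Start: joints at [1.06, 0.527, 1.433, -0, 1.181, -0.178], TCP at [0.204, 0.591, 0.231] pointing down, gripper open.
Joint ranges: [-3.08, 3.08], [-0.75, 2.2], [0.22, 2.44], [-1.43, 4.57], [0, 2.65], [-2.85, 2.85]. Speed limits (rad/s): [2.79, 2.79, 3.14, 3.14, 3.14, 3.14].

### API

Orientations are given as a unit quaternion [x, y, z, w].
In Python, from station import manip gives the robot as it stands.
- The arm moves only by the tool servo_tool, never from a script. Its argument "motion" is a list of rows, each a list of 7 numbers: the shift along the tool's x, y, z in mm, then the turn, a rotation vector about the tool's x, y, z in rad, then the opening, from -1 (shut) to 1 (fully open), so that 0 is half open. In form: [[x, y, z, rx, ry, rz, hand], ...]. A call has 1 to 12 rows; each row shifts and turns the pose as measured when the row begins, along the tool's axes as they then stand; what a row does not reach is not made up. A row lasts 1/12 s, in which the tool goes at most 41.7 mm and 7.16 degrees, less where a joint would pass 70% of its speed; a pose out of reach is approached as far as the arm can. A call with a gripper value outside its range is refused whole. The fingers move at their own pace and stop on an object; "grip_force" is the grip in N (left out, the last holds). Time passes only in rows, so rows that do not move let the fingers close. It gives the time, the measured TCP pose, the force and the opening at its end, in the units of the state.
- manip.sense(): the state, without advancing time (a new reading comes with each control period).
- manip.snapshot(name): name is "scene" or "top" or "wrist"; returns a dict with "frame" (400x640x3 uint8, red, green, blue), "mtx" (3x3 intrinsics, pixels), "dist_coeffs" ([k1, k2, p1, p2, k3] as OpenCV has them; the pictures are not rectified), "world_from_camera" (4x4, takes a point from camera to world coordinates). Camera axes: x right, y up, looking along -z (the intrinsics and any distortion apply to the point x, -y, -z); pixel columns grow to the right and rows downward; lengths in m; the calibration is good to about 2 mm. A picture is of the moment at which its call begins. There is no depth.
- manip.sign_off(): hands the job in, once; it reports no verdict.
The state is a dict: "t": time; "q": joint angles; "qd": joint speeds; "tau": joint torques, N m; "tcp_pos": TCP position; "tool_rot": TCP orientation; "force": force on the tool from outside, world axes, zero at the start; "ft_torque": the same for the moment, N m; "finger_gap": opening from 0.0 (shut) to 1.0 (fully open).
Only numpy, scipy, OpenCV 4.12 (cv2) and the standard library are available. Lean on these libraries where they do the work, as an engineer would, in place of code of your own. Each camera call takes 0.05 s, during which the arm holds its last target.

## Working session

There is one attempt and no reset: what is moved stays moved. The work goes in short steps, Python scripts to look and compute and a tool call to move; the robot and the scene stay as the last step left them, time stands still between calls to the robot, and variables do not carry over. Pictures are saved under pics/ and viewed, and the job is handed in when it is done.

Besides the shell and the picture viewer there is one more tool, called in YAML: its name, and indented under it one key for each argument. servo_tool: Moves the arm, as the interface text tells. Its arguments: {"type":"object","properties":{"motion":{"type":"array"},"grip_force":{"type":"number"}},"required":["motion"]}

```bash
mkdir -p pics; ls; python3 - <<'E'
from station import manip
import cv2
s=manip.sense();print({k:s[k] for k in s})
for n in ("scene","top","wrist"):
    d=manip.snapshot(n);cv2.imwrite(f"pics/{n}0.png",cv2.cvtColor(d["frame"],cv2.COLOR_RGB2BGR));print(n,d["mtx"],d["dist_coeffs"],d["world_from_camera"])
E
```

```text
pics
{'t': 0.0, 'q': array([ 1.06048645e+00,  5.28455434e-01,  1.43392712e+00, -7.77336312e-06,
        1.18140116e+00, -1.78489434e-01]), 'qd': array([ 3.20392639e-05, -2.19077527e-03,  3.09202561e-04, -2.80846291e-04,
        1.84924384e-04, -4.51238440e-04]), 'tau': array([-1.42617482e-03, -4.42354238e+01, -1.78020859e+01, -6.32866813e-04,
        8.65912327e-03,  1.49735132e-05]), 'tcp_pos': array([0.20320862, 0.59027064, 0.23033233]), 'tool_rot': array([ 1.65148565e-01,  9.86268093e-01, -1.03241123e-03, -3.66502233e-04]), 'force': array([ 0.24988429,  0.2776178 , -0.21165987]), 'ft_torque': array([ 0.00124548, -0.00528379, -0.02591917]), 'finger_gap': 0.999971680090858}
scene [[485.1232776    0.         318.07423698]
 [  0.         485.1232776  192.55473152]
 [  0.           0.           1.        ]] [-0.06173614  0.          0.          0.          0.        ] [[-0.806103    0.44066415 -0.39498489  0.19034894]
 [-0.59175932 -0.60514549  0.53255971  0.29513561]
 [-0.00434335  0.66303397  0.74857671  0.77745331]
 [ 0.          0.          0.          1.        ]]
top [[442.54760902   0.         318.46407673]
 [  0.         442.54760902 203.10909747]
 [  0.           0.           1.        ]] [-0.09734069  0.          0.          0.          0.        ] [[-0.00483512  0.99471935 -0.10251851  0.42915435]
 [-0.99986541 -0.00320178  0.01609068 -0.19489436]
 [ 0.01567747  0.10258251  0.99460095  0.99749978]
 [ 0.          0.          0.          1.        ]]
wrist [[317.88171941   0.         323.22052712]
 [  0.         317.88171941 201.22252531]
 [  0.           0.           1.        ]] [0.02049618 0.         0.         0.         0.        ] [[ 0.32487883 -0.90673689 -0.26885305  0.13487182]
 [ 0.94575002  0.31049247  0.09566261  0.61324022]
 [-0.00326397 -0.28534653  0.95841886  0.37360546]
 [ 0.          0.          0.          1.        ]]
```

View pics/scene0.png

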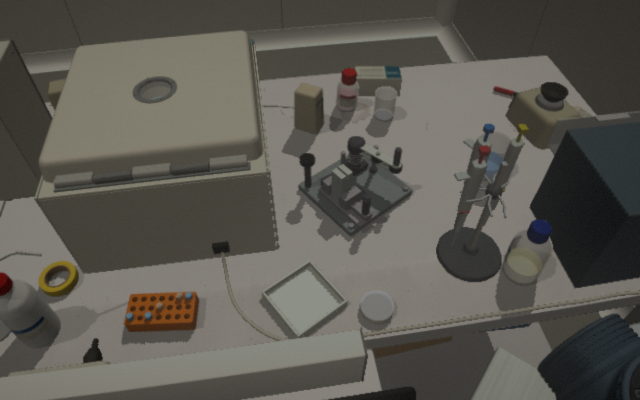

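View pics/top0.png

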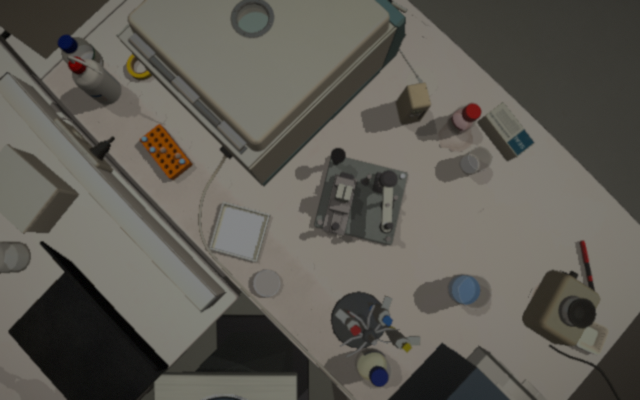

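View pics/wrist0.png

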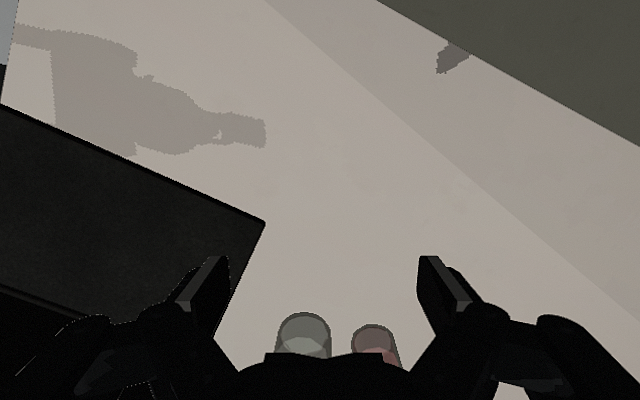

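```bash
python3 - <<'E'
import cv2
a=cv2.imread("pics/top0.png");c=a[140:300,190:420];cv2.imwrite("pics/t1.png",cv2.convertScaleAbs(cv2.resize(c,None,fx=3.4,fy=3.4,interpolation=cv2.INTER_CUBIC),alpha=1.6))
a=cv2.imread("pics/scene0.png");c=a[120:245,280:430];cv2.imwrite("pics/s1.png",cv2.convertScaleAbs(cv2.resize(c,None,fx=4.8,fy=4.8,interpolation=cv2.INTER_CUBIC),alpha=1.6))
E
```

```text
(no output)
```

View pics/t1.png

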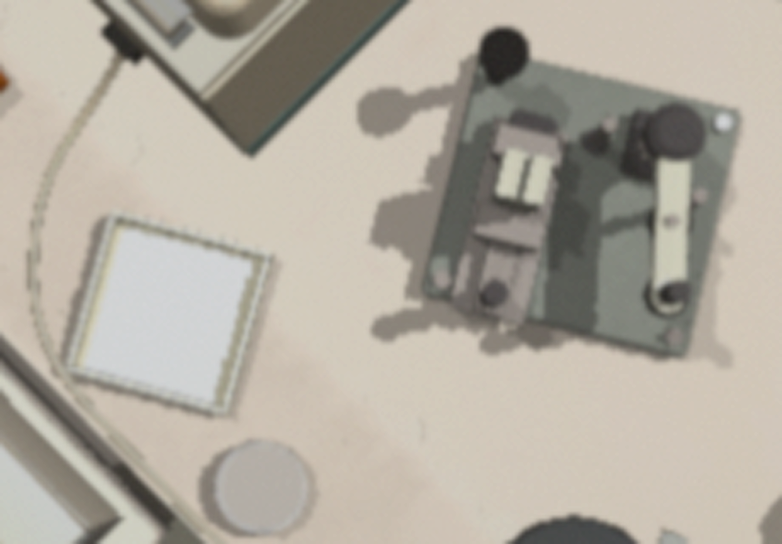

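View pics/s1.png

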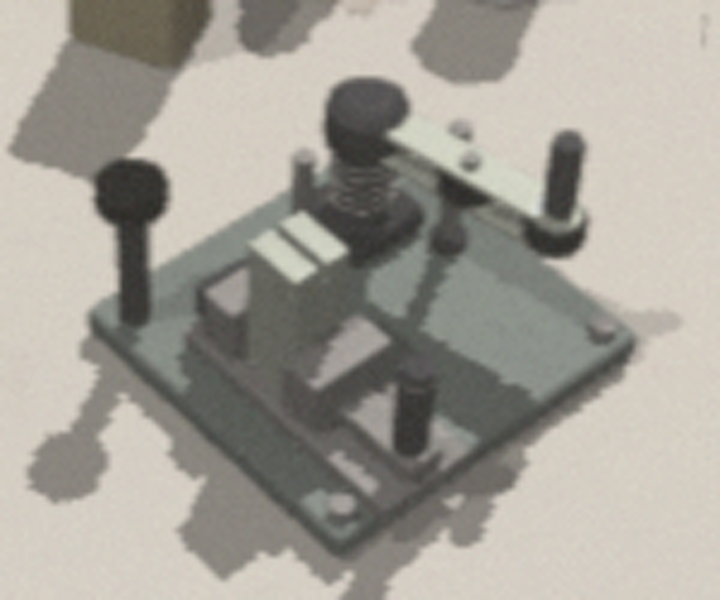

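```bash
cat > h.py <<'E'
import numpy as np, cv2
from station import manip
def ray(d,uv):
    p=cv2.undistortPoints(np.array([[uv]],float),d["mtx"],np.array(d["dist_coeffs"]))[0,0]
    T=np.array(d["world_from_camera"]); r=T[:3,:3]@np.array([p[0],-p[1],-1.0]); return T[:3,3],r
def onz(d,uv,z):
    o,r=ray(d,uv); return o+r*(z-o[2])/r[2]
def proj(d,P):
    T=np.array(d["world_from_camera"]);P=np.atleast_2d(P);c=(P-T[:3,3])@T[:3,:3]
    c=c*[1,-1,-1]; return cv2.projectPoints(c,np.zeros(3),np.zeros(3),d["mtx"],np.array(d["dist_coeffs"]))[0][:,0]
def snap(n,f=None):
    d=manip.snapshot(n)
    if f: cv2.imwrite(f,cv2.cvtColor(d["frame"],cv2.COLOR_RGB2BGR))
    return d
E
python3 - <<'E'
from h import *
np.set_printoptions(precision=4,suppress=True)
d=snap("top");s=snap("scene")
T=lambda x,y:(x/3.4+190-.35,y/3.4+140-.35); S=lambda x,y:(x/4.8+280-.4,y/4.8+120-.4)
for n,t,z,sc in [("block",(525,178),.097,(298,246)),("jawpost",(493,288),.085,(416,365)),("tpost",(677,292),.129,(570,138)),("pivtop",(676,130),.12,(367,98)),
 ("c1",(740,112),.015,None),("c2",(687,355),.015,(635,340)),("c3",(425,292),.015,(340,547)),("c4",None,.015,(93,315)),("ball",(503,50),.096,None),
 ("tr1",(110,216),.016,None),("tr2",(272,255),.016,None),("tr3",(228,413),.016,None),("tr4",(68,372),.016,None)]:
    print(n, onz(d,T(*t),z) if t else None, onz(s,S(*sc),z) if sc else None)
for uv in [(263,300),(308,264),(347,298),(302,338)]: print(onz(s,uv,.016))
E
```

```text
block [ 0.5447 -0.2622  0.097 ] [ 0.5456 -0.2617  0.097 ]
jawpost [ 0.479  -0.2429  0.085 ] [ 0.4772 -0.245   0.085 ]
tpost [ 0.4737 -0.3475  0.129 ] [ 0.4742 -0.3507  0.129 ]
pivtop [ 0.5703 -0.3505  0.12  ] [ 0.5589 -0.3308  0.12  ]
c1 [ 0.5993 -0.4124  0.015 ] None
c2 [ 0.4383 -0.3733  0.015 ] [ 0.4362 -0.3687  0.015 ]
c3 [ 0.4804 -0.2021  0.015 ] [ 0.4782 -0.1982  0.015 ]
c4 None [ 0.6379 -0.2402  0.015 ]
ball [ 0.6237 -0.2497  0.096 ] None
tr1 [0.5309 0.0046 0.016 ] None
tr2 [ 0.5049 -0.1021  0.016 ] None
tr3 [ 0.4023 -0.0741  0.016 ] None
tr4 [0.4289 0.0306 0.016 ] None
[0.521 0.014 0.016]
[ 0.5024 -0.0927  0.016 ]
[ 0.404  -0.0765  0.016 ]
[0.4224 0.0299 0.016 ]
```

```bash
python3 - <<'E'
from h import *
np.set_printoptions(precision=4,suppress=True)
d=snap("top");s=snap("scene")
def tri(a,b):
    o1,r1=ray(d,a);o2,r2=ray(s,b)
    A=np.stack([r1,-r2],1);k=np.linalg.lstsq(A,o2-o1,rcond=None)[0];p=o1+r1*k[0];q=o2+r2*k[1];return (p+q)/2,np.linalg.norm(p-q)
T=lambda x,y:(x/3.4+190-.35,y/3.4+140-.35); S=lambda x,y:(x/4.8+280-.4,y/4.8+120-.4)
print("pivtop",tri(T(676,130),S(367,98)))
print("screw mid arm",tri(T(671,220),S(471,160)))
print("box corner",tri((263,182),(275,248)), tri((263,182),(270,170)),tri((263,148),(270,170)))
print("lid ring",tri((252,18),(155,90)))
print("beam end",tri((237,292),(362,337)), tri((215,308),(368,375)))
print("tpost",tri(T(677,292),S(570,138)))
print("robot base px",proj(d,[[0,0,0],[0,0,.3],[.2,.59,.23]]),proj(s,[[0,0,0],[0.2,.59,.23]]))
b=(95,150);print(tri((68,44),(4,284)))
E
```

```text
pivtop (array([ 0.574 , -0.3553,  0.094 ]), np.float64(0.001015984482082331))
screw mid arm (array([ 0.5189, -0.3517,  0.0908]), np.float64(0.0015076975927174224))
box corner (array([ 0.5783, -0.0866,  0.0109]), np.float64(0.0016529987166506235)) (array([ 0.5601, -0.1007,  0.2211]), np.float64(0.03072050437308779)) (array([ 0.6054, -0.111 ,  0.1924]), np.float64(0.021741196619379524))
lid ring (array([ 0.8317, -0.0916,  0.2691]), np.float64(0.0015879824545425312))
beam end (array([ 0.3385, -0.0302,  0.0205]), np.float64(0.007279939987058082)) (array([0.2999, 0.0175, 0.0149]), np.float64(0.00029791335366443695))
tpost (array([ 0.4732, -0.3471,  0.1324]), np.float64(0.0009237018005266698))
robot base px [[ 224.3021  442.4713]
 [ 188.4612  521.5711]
 [-100.8067  366.0247]] [[550.5251 487.6236]
 [ 80.3057 902.544 ]]
(array([0.8293, 0.2921, 0.1488]), np.float64(0.04897789082740996))
```

```bash
python3 - <<'E'
import cv2
a=cv2.imread("pics/top0.png");cv2.imwrite("pics/t2.png",cv2.convertScaleAbs(cv2.resize(a[:,:330],None,fx=1.5,fy=1.5),alpha=1.8))
a=cv2.imread("pics/scene0.png");cv2.imwrite("pics/s2.png",cv2.convertScaleAbs(cv2.resize(a,None,fx=1.25,fy=1.25),alpha=1.8))
E
```

```text
(no output)
```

View pics/t2.png

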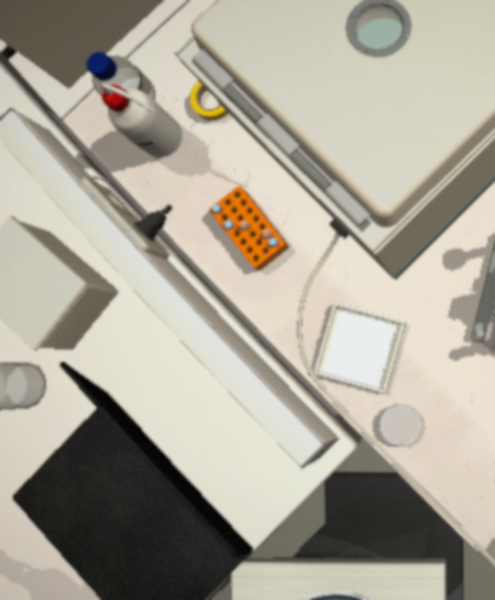

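View pics/s2.png

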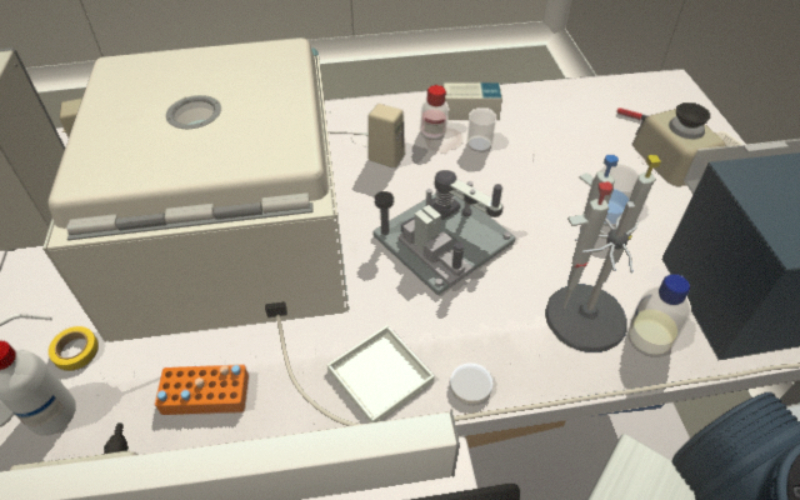

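```bash
python3 - <<'E'
from h import *
np.set_printoptions(precision=4,suppress=True)
d=snap("top");s=snap("scene")
def tri(a,b):
    o1,r1=ray(d,a);o2,r2=ray(s,b)
    A=np.stack([r1,-r2],1);k=np.linalg.lstsq(A,o2-o1,rcond=None)[0];p=o1+r1*k[0];q=o2+r2*k[1];return (p+q)/2,np.linalg.norm(p-q)
print("standbase",onz(d,(360,320),0.01))
print("caps",tri((355,329),(484,150)),tri((388,320),(488,127)),tri((407,347),(522,128)))
print("bluebottle",tri((379,377),(540,228)))
print("dish",onz(d,(267,284),.02),onz(s,(377,306),.02))
print("beamtop",tri((218,302),(361,337)))
E
```

```text
standbase [ 0.2717 -0.3012  0.01  ]
caps (array([ 0.3014, -0.2634,  0.2883]), np.float64(0.0013815583296066401)) (array([ 0.316 , -0.3155,  0.2889]), np.float64(0.0009484359121712467)) (array([ 0.2725, -0.3456,  0.2883]), np.float64(0.00034588229666102793))
bluebottle (array([ 0.1806, -0.3243,  0.1278]), np.float64(0.0009618401933673172))
dish [ 0.3525 -0.0974  0.02  ] [ 0.352  -0.0921  0.02  ]
beamtop (array([ 0.3256, -0.0018,  0.086 ]), np.float64(0.009666567782489803))
```

servo_tool:
  motion:
    - [0, 0, -40, 0, 0, 0, 1]
    - [0, 0, -40, 0, 0, 0, 1]
    - [0, 0, -40, 0, 0, 0, 1]
    - [0, 0, -40, 0, 0, 0, 1]

```text
t: 0.78
tcp_pos: [0.201, 0.5859, 0.3837]
tool_rot: [0.165, 0.986, -0.014, -0.005]
force: [0.6, 0.4, -0.6]
finger_gap: 0.999
```

servo_tool:
  motion:
    - [-31, -21, 0, 0, 0, 0, 1]
    - [-31, -21, 0, 0, 0, 0, 1]
    - [-31, -21, 0, 0, 0, 0, 1]
    - [-31, -21, 0, 0, 0, 0, 1]
    - [-31, -21, 0, 0, 0, 0, 1]
    - [-31, -21, 0, 0, 0, 0, 1]
    - [-31, -21, 0, 0, 0, 0, 1]
    - [-31, -21, 0, 0, 0, 0, 1]
    - [-31, -21, 0, 0, 0, 0, 1]
    - [-31, -21, 0, 0, 0, 0, 1]
    - [-31, -21, 0, 0, 0, 0, 1]

```text
t: 1.7
tcp_pos: [0.457, 0.2556, 0.401]
tool_rot: [0.157, 0.988, 0.003, 0.002]
force: [0.5, 0.9, -0.4]
finger_gap: 0.998
```

```bash
cat >> h.py <<'E'
from scipy.spatial.transform import Rotation as R
def togo(p,yaw=75.8,s=None):
    """tool-frame shift mm and rotvec to reach TCP p, pointing down with tool y at angle yaw deg (world)"""
    s=s or manip.sense();A=R.from_quat(s["tool_rot"])
    a=np.radians(yaw);y=np.array([np.cos(a),np.sin(a),0]);z=np.array([0,0,-1.]);x=np.cross(y,z)
    B=R.from_matrix(np.stack([x,y,z],1))
    return np.round(A.inv().apply(np.array(p)-s["tcp_pos"])*1000,1),np.round((A.inv()*B).as_rotvec(),3)
E
python3 - <<'E'
from h import *
s=manip.sense();print(s["t"],s["q"],s["tcp_pos"])
print(togo((.45,-.1,.38)),togo((.477,-.244,.2)))
E
```

```text
1.7 [ 0.29438504  0.22295102  1.44071967  0.00323843  1.47092677 -0.96150491] [0.45702827 0.25555733 0.40102046]
(array([-103.5, -340.4,   19.2]), array([ 0.007,  0.004, -0.067])) (array([-173.1, -470.1,  198.6]), array([ 0.007,  0.004, -0.067]))
```

servo_tool:
  motion:
    - [-14, -38, 0, 0, 0, -0.01, 1]
    - [-14, -38, 0, 0, 0, -0.01, 1]
    - [-14, -38, 0, 0, 0, -0.01, 1]
    - [-14, -38, 0, 0, 0, -0.01, 1]
    - [-14, -38, 5, 0, 0, -0.01, 1]
    - [-14, -38, 5, 0, 0, -0.01, 1]
    - [-14, -38, 5, 0, 0, -0.01, 1]
    - [-14, -38, 10, 0, 0, 0, 1]
    - [-14, -36, 10, 0, 0, 0, 1]
    - [-14, -36, 15, 0, 0, 0, 1]
    - [-14, -36, 15, 0, 0, 0, 1]
    - [-10, -36, 15, 0, 0, 0, 1]

```text
t: 2.7
tcp_pos: [0.5023, -0.2323, 0.325]
tool_rot: [0.121, 0.993, 0.002, 0.013]
force: [0.4, -0.2, -0.2]
finger_gap: 1.004
```

```bash
python3 - <<'E'
from h import *
s=manip.sense();print(s["t"],s["q"],s["tcp_pos"])
print(togo((.477,-.2445,.2)))
snap("wrist","pics/w1.png");snap("scene","pics/s3.png")
E
```

```text
2.7 [-0.64382532  0.32097232  1.50857264  0.01640777  1.29113165 -1.97600184] [ 0.50228296 -0.23233301  0.32504592]
(array([ 24.8, -18.7, 124.3]), array([0.006, 0.025, 0.005]))
```

View pics/w1.png

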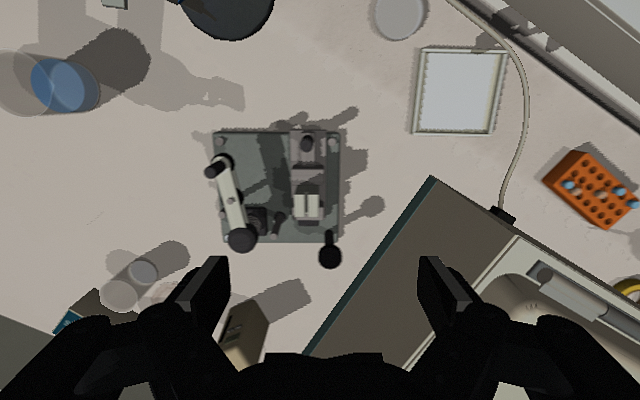

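View pics/s3.png

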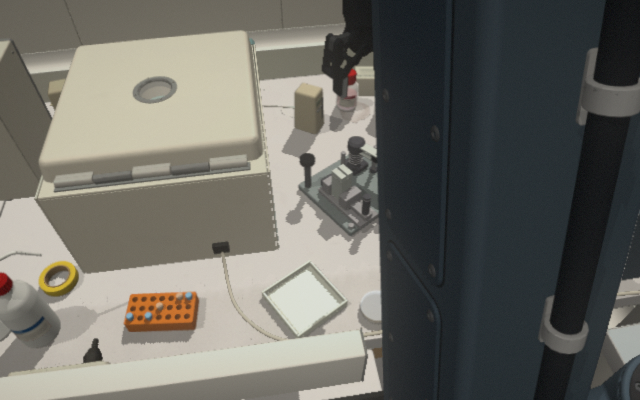

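```bash
python3 - <<'E'
from h import *
np.set_printoptions(precision=4,suppress=True)
w=snap("wrist")
for n,uv,z in [("block",(307,204),.097),("jp",(307,143),.085),("tp",(212,171),.129),("c",(217,131),.015),("c",(342,131),.015),("tray",(458,91),.004),("tray2",(415,131),.016),("tray3",(490,134),.016),("tray4",(424,47),.016),("t5",(509,51),.016)]: print(n,onz(w,uv,z))
a=cv2.cvtColor(w["frame"],cv2.COLOR_RGB2BGR)[110:290,180:380];cv2.imwrite("pics/w2.png",cv2.convertScaleAbs(cv2.resize(a,None,fx=3.3,fy=3.3,interpolation=2),alpha=1.5))
E
```

```text
block [ 0.5407 -0.2656  0.097 ]
jp [ 0.4711 -0.2474  0.085 ]
tp [ 0.4699 -0.3502  0.129 ]
c [ 0.4329 -0.3687  0.015 ]
c [ 0.4751 -0.2015  0.015 ]
tray [ 0.4635 -0.0358  0.004 ]
tray2 [ 0.4999 -0.1039  0.016 ]
tray3 [ 0.5297 -0.0045  0.016 ]
tray4 [ 0.3989 -0.0764  0.016 ]
t5 [0.4307 0.0275 0.016 ]
```

View pics/w2.png

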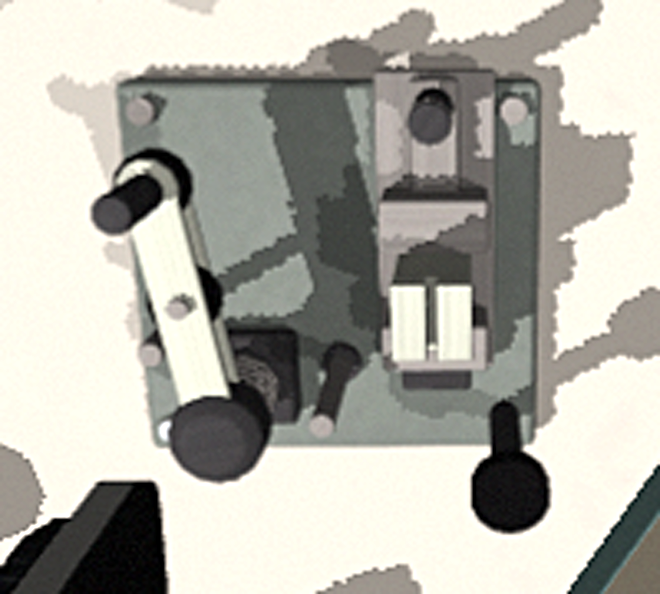

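servo_tool:
  motion:
    - [9, -7, 30, 0.006, 0.025, 0.005, 1]
    - [9, -6, 32, 0, 0, 0, 1]
    - [8, -6, 32, 0, 0, 0, 1]
    - [0, 0, 32, 0, 0, 0, 1]
    - [0, 0, 0, 0, 0, 0, 1]

```text
t: 3.27
tcp_pos: [0.4747, -0.2422, 0.1996]
tool_rot: [0.124, 0.992, -0.001, 0.004]
force: [-1.2, 1.4, -0.5]
finger_gap: 1.002
```

```bash
python3 - <<'E'
from h import *
np.set_printoptions(precision=4,suppress=True)
print(togo((.476,-.2445,.053)))
w=snap("wrist","pics/w3.png")
print(manip.sense()["force"])
E
```

```text
(array([ -0.7,  -1.8, 146.6]), array([-0.001,  0.007, -0.002]))
[ 0.1065  0.5839 -0.0863]
```

View pics/w3.png

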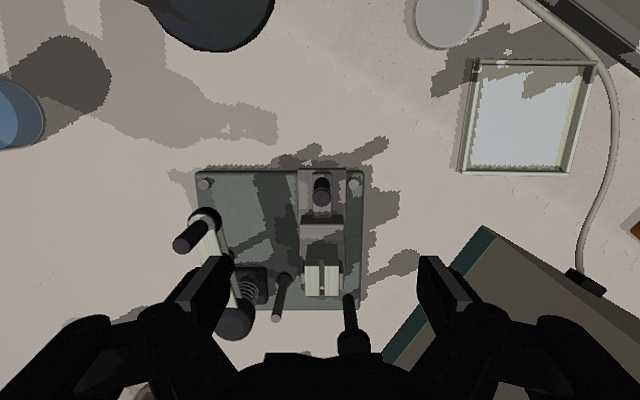

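```bash
python3 - <<'E'
from h import *
np.set_printoptions(precision=4,suppress=True)
w=snap("wrist")
print(onz(w,(321,195),.085),onz(w,(322,280),.097),onz(w,(184,244),.129))
print(togo((.476,-.2445,.053)))
E
```

```text
[ 0.4765 -0.2467  0.085 ] [ 0.549  -0.2642  0.097 ] [ 0.4761 -0.3506  0.129 ]
(array([  4.3,   0.2, 151.3]), array([-0.005,  0.016, -0.001]))
```

servo_tool:
  motion:
    - [2, 0, 30, -0.005, 0.016, 0, 1]
    - [2, 0, 30, 0, 0, 0, 1]
    - [0, 0, 30, 0, 0, 0, 1]
    - [0, 0, 28, 0, 0, 0, 1]
    - [0, 0, 20, 0, 0, 0, 1]
    - [0, 0, 0, 0, 0, 0, 1]

```text
t: 3.87
tcp_pos: [0.4932, -0.2516, 0.0815]
tool_rot: [0.12, 0.992, -0.011, 0.019]
force: [0.0, -0.7, 0.8]
finger_gap: 0.994
```

```bash
python3 - <<'E'
from h import *
np.set_printoptions(precision=4,suppress=True)
print(togo((.476,-.2445,.053)))
w=snap("wrist","pics/w4.png")
print(manip.sense()["force"])
E
```

```text
(array([19.5,  3.3, 27.7]), array([-0.017,  0.04 ,  0.006]))
[-0.506  -0.5096  0.3965]
```

View pics/w4.png

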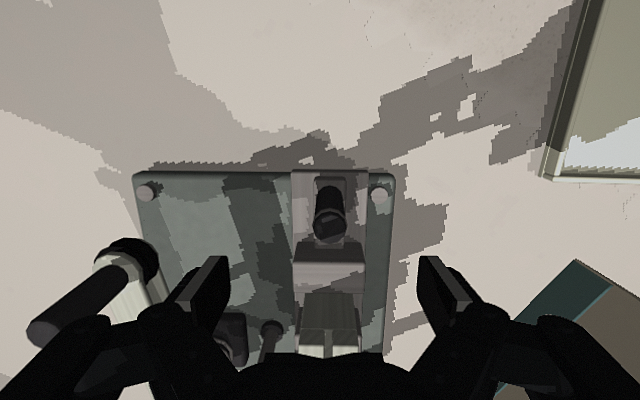

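servo_tool:
  motion:
    - [7, 1, 0, -0.008, 0.02, 0.003, 1]
    - [7, 1, 0, -0.008, 0.02, 0.003, 1]
    - [5, 1, 7, 0, 0, 0, 1]
    - [0, 0, 7, 0, 0, 0, 1]
    - [0, 0, 7, 0, 0, 0, 1]
    - [0, 0, 7, 0, 0, 0, 1]

```text
t: 4.42
tcp_pos: [0.4825, -0.2486, 0.0646]
tool_rot: [0.123, 0.992, -0.006, 0.009]
force: [-0.4, -0.2, 0.7]
finger_gap: 1.0
```

```bash
python3 - <<'E'
from h import *
np.set_printoptions(precision=4,suppress=True)
print(togo((.476,-.2445,.053)))
w=snap("wrist","pics/w5.png")
print(manip.sense()["force"])
E
```

```text
(array([ 7.5,  2.5, 11.4]), array([-0.01 ,  0.02 ,  0.002]))
[-1.0139  0.0548 -0.6353]
```

View pics/w5.png

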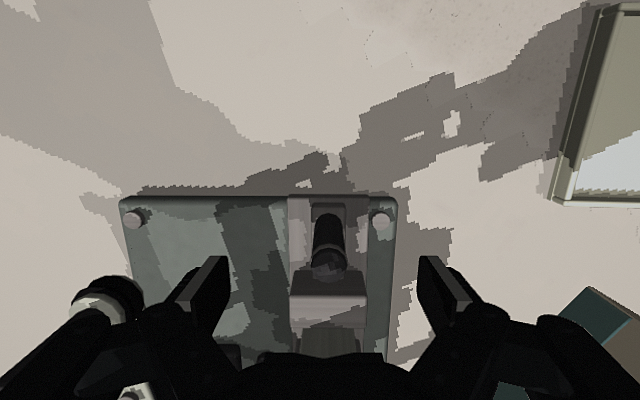

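servo_tool:
  motion:
    - [6, 2, 5, -0.01, 0.02, 0.002, 1]
    - [4, 1, 5, 0, 0.01, 0, 1]
    - [2, 0, 5, 0, 0, 0, 1]
    - [0, 0, 3, 0, 0, 0, 1]
  grip_force: 50

```text
t: 4.8
tcp_pos: [0.4694, -0.2416, 0.0424]
tool_rot: [0.124, 0.992, 0.002, -0.008]
force: [-0.3, -0.2, -0.5]
finger_gap: 1.002
```

```bash
python3 - <<'E'
from h import *
np.set_printoptions(precision=4,suppress=True)
print(togo((.476,-.2445,.053)))
print(manip.sense()["force"])
E
```

```text
(array([ -7. ,  -1.2, -10.8]), array([ 0.003, -0.017, -0.001]))
[-0.2546 -0.1883 -0.5204]
```

servo_tool:
  motion:
    - [-3, 0, -5, 0, -0.01, 0, 1]
    - [-2, 0, -2, 0, 0, 0, 1]
    - [0, 0, 0, 0, 0, 0, 1]
    - [0, 0, 0, 0, 0, 0, 1]

```text
t: 5.13
tcp_pos: [0.4742, -0.2425, 0.0486]
tool_rot: [0.124, 0.992, 0.002, -0.004]
force: [0.3, -0.1, -0.2]
finger_gap: 1.003
```

```bash
python3 - <<'E'
from h import *
np.set_printoptions(precision=4,suppress=True)
print(togo((.476,-.2445,.053)))
print(manip.sense()["force"])
E
```

```text
(array([-2.2, -1.4, -4.4]), array([ 0.004, -0.008, -0.001]))
[ 0.2559 -0.1372 -0.1701]
```

Good; grip.

servo_tool:
  motion:
    - [-1, -1, -3, 0, 0, 0, -1]
    - [0, 0, 0, 0, 0, 0, -1]
    - [0, 0, 0, 0, 0, 0, -1]
    - [0, 0, 0, 0, 0, 0, -1]
    - [0, 0, 0, 0, 0, 0, -1]
    - [0, 0, 0, 0, 0, 0, -1]
    - [0, 0, 0, 0, 0, 0, -1]
    - [0, 0, 0, 0, 0, 0, -1]
  grip_force: 40

```text
t: 5.8
tcp_pos: [0.4761, -0.2444, 0.0534]
tool_rot: [0.124, 0.992, 0.002, -0.002]
force: [-0.3, 0.6, 0.5]
finger_gap: 0.173
```

```bash
python3 - <<'E'
from h import *
np.set_printoptions(precision=4,suppress=True)
print(togo((.476,-.2445,.053)))
print(manip.sense()["force"])
snap("wrist","pics/w6.png")
E
```

```text
(array([ 0.1, -0.1,  0.4]), array([ 0.002, -0.005, -0.001]))
[-0.336   0.5772  0.4645]
```

View pics/w6.png

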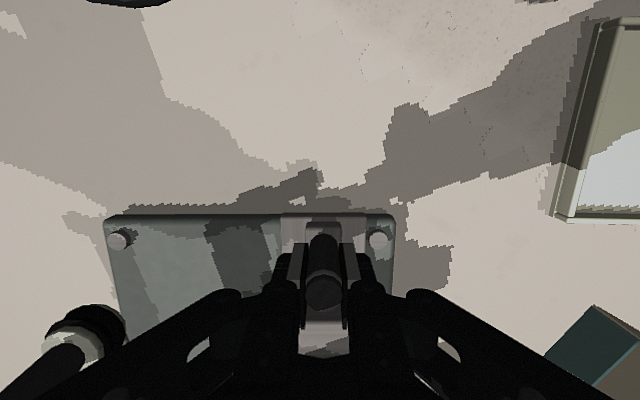

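servo_tool:
  motion:
    - [4, 0, 0, 0, 0, 0, -1]
    - [5, 0, 0, 0, 0, 0, -1]
    - [5, 0, 0, 0, 0, 0, -1]
    - [5, 0, 0, 0, 0, 0, -1]
    - [4, 0, 0, 0, 0, 0, -1]
    - [2, 0, 0, 0, 0, 0, -1]
    - [0, 0, 0, 0, 0, 0, -1]
    - [0, 0, 0, 0, 0, 0, -1]

```text
t: 6.52
tcp_pos: [0.4526, -0.2385, 0.0534]
tool_rot: [0.125, 0.992, 0.001, 0.001]
force: [3.2, 1.3, -2.0]
finger_gap: 0.172
```

```bash
python3 - <<'E'
from h import *
np.set_printoptions(precision=4,suppress=True)
print(togo((.476,-.2445,.053)))
print(manip.sense()["force"])
snap("wrist","pics/w7.png")
E
```

```text
(array([-24.2,   0. ,   0.5]), array([ 0.001,  0.002, -0.002]))
[ 3.1894  1.2544 -1.9541]
```

View pics/w7.png

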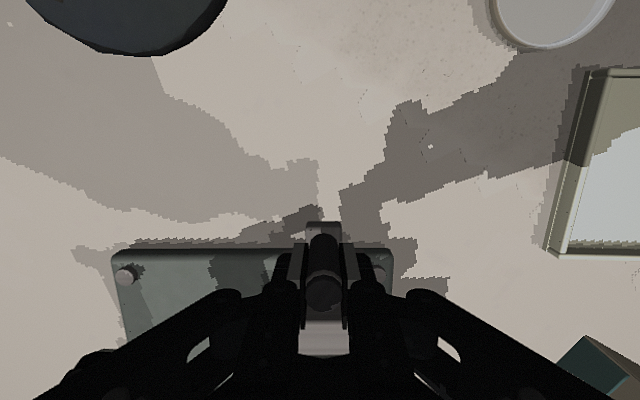

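servo_tool:
  motion:
    - [0, 0, 0, 0, 0, 0, 0.5]
    - [0, 0, 0, 0, 0, 0, 0.5]
    - [0, 0, 0, 0, 0, 0, 0.5]
    - [0, 0, 0, 0, 0, 0, 0.5]
    - [0, 0, -10, 0, 0, 0, 0.5]
    - [0, 0, -20, 0, 0, 0, 0.5]
    - [0, 0, -25, 0, 0, 0, 0.5]
    - [0, 0, -25, 0, 0, 0, 0.5]
    - [0, 0, -20, 0, 0, 0, 0.5]
    - [0, 0, -10, 0, 0, 0, 0.5]
    - [0, 0, 0, 0, 0, 0, 0.5]
    - [0, 0, 0, 0, 0, 0, 0.5]

```text
t: 7.57
tcp_pos: [0.4481, -0.2371, 0.1714]
tool_rot: [0.124, 0.992, 0.002, -0.004]
force: [0.0, -0.6, -0.7]
finger_gap: 0.75
```

```bash
python3 - <<'E'
from h import *
np.set_printoptions(precision=4,suppress=True)
print(togo((.545,-.262,.13)))
w=snap("wrist","pics/w8.png");snap("top","pics/t8.png")
E
```

```text
(array([-100.4,   -0.5,   40.6]), array([ 0.003, -0.008, -0.001]))
```

View pics/w8.png

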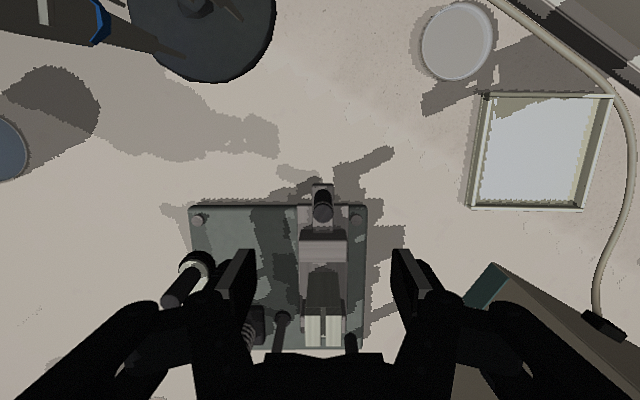

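View pics/t8.png

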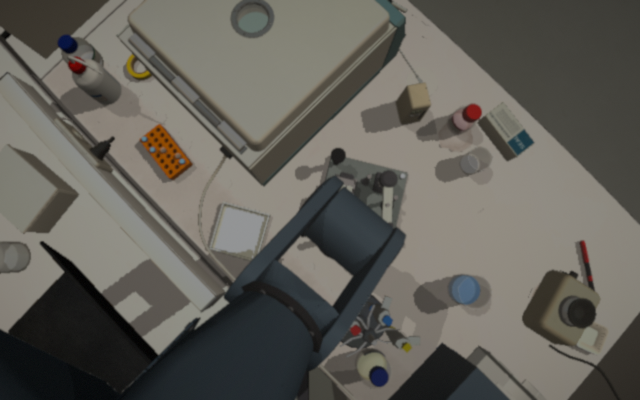

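servo_tool:
  motion:
    - [-10, 0, 0, 0.003, -0.008, 0, 0.5]
    - [-20, 0, 0, 0, 0, 0, 0.5]
    - [-25, 0, 0, 0, 0, 0, 0.5]
    - [-22, 0, 0, 0, 0, 0, 0.5]
    - [-12, 0, 0, 0, 0, 0, 0.5]
    - [-4, 0, 0, 0, 0, 0, 0.5]
    - [0, 0, 0, 0, 0, 0, 0.5]
    - [0, 0, 0, 0, 0, 0, 0.5]

```text
t: 8.33
tcp_pos: [0.5398, -0.2575, 0.16]
tool_rot: [0.125, 0.992, 0.005, -0.008]
force: [0.2, 0.5, 0.3]
finger_gap: 0.75
```

```bash
python3 - <<'E'
from h import *
np.set_printoptions(precision=4,suppress=True)
print(togo((.545,-.262,.059)))
w=snap("wrist","pics/w9.png");snap("scene","pics/s9.png")
E
```

```text
(array([ -7.8,  -3.9, 100.9]), array([ 0.008, -0.016, -0.002]))
```

View pics/w9.png

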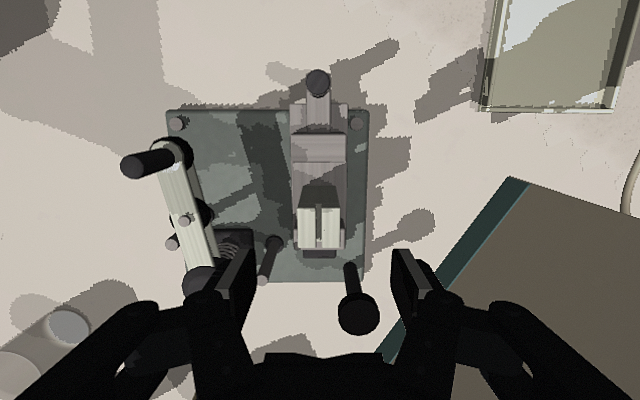

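View pics/s9.png

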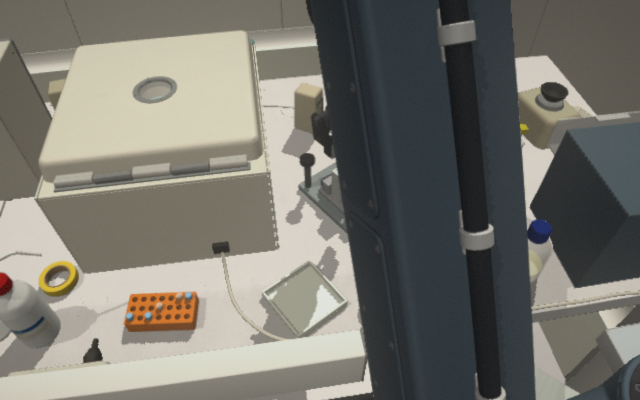

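```bash
python3 - <<'E'
from h import *
np.set_printoptions(precision=4,suppress=True)
w=snap("wrist")
print(onz(w,(319,226),.097),onz(w,(318,82),.085),onz(w,(128,167),.129),manip.sense()["tcp_pos"],manip.sense()["tool_rot"])
print(togo((.546,-.2625,.059)))
E
```

```text
[ 0.5442 -0.2623  0.097 ] [ 0.4524 -0.2393  0.085 ] [ 0.4733 -0.3523  0.129 ] [ 0.5392 -0.2574  0.1607] [ 0.1248  0.9921  0.005  -0.0075]
(array([ -9.5,  -4.1, 101.5]), array([ 0.008, -0.016, -0.002]))
```

servo_tool:
  motion:
    - [-5, -2, 3, 0.008, -0.016, 0, 0.5]
    - [-3, -2, 10, 0, 0, 0, 0.5]
    - [0, 0, 15, 0, 0, 0, 0.5]
    - [0, 0, 15, 0, 0, 0, 0.5]
    - [0, 0, 12, 0, 0, 0, 0.5]
    - [0, 0, 6, 0, 0, 0, 0.5]
    - [0, 0, 0, 0, 0, 0, 0.5]
    - [0, 0, 0, 0, 0, 0, 0.5]

```text
t: 9.15
tcp_pos: [0.5445, -0.2646, 0.0959]
tool_rot: [0.126, 0.992, -0.001, 0.001]
force: [-0.0, -0.2, 0.7]
finger_gap: 0.75
```

```bash
python3 - <<'E'
from h import *
np.set_printoptions(precision=4,suppress=True)
w=snap("wrist","pics/w10.png")
print(togo((.546,-.2625,.059)),manip.sense()["force"])
E
```

```text
(array([-0.9,  2.5, 37. ]), array([-0.002,  0.003, -0.005])) [-0.0353 -0.4699 -0.3376]
```

View pics/w10.png

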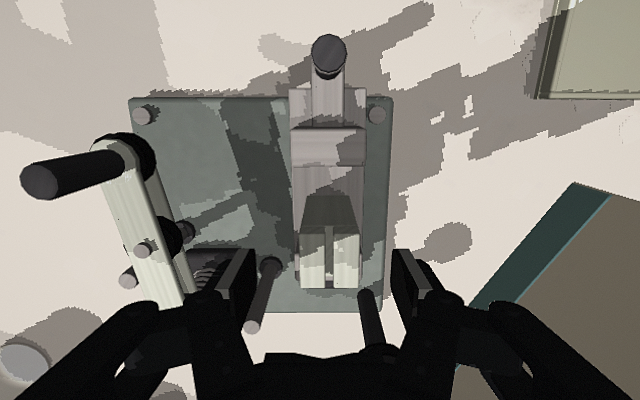

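```bash
python3 - <<'E'
from h import *
np.set_printoptions(precision=4,suppress=True)
w=snap("wrist")
def saw(p):
    a=np.radians(-14.2);v=p[:2]-np.array([.545,-.2625]);return np.array([v@[np.cos(a),np.sin(a)],v@[-np.sin(a),np.cos(a)]])*1000
print("base",saw(onz(w,(269,266),.025)))
for z in (.06,.08,.09,.1): print(z,saw(onz(w,(252,327),z)))
print("col", saw(onz(w,(370,300),.015)))
E
```

```text
base [ 42.2543 -44.1835]
0.06 [ 68.4208 -50.963 ]
0.08 [ 52.653  -45.5511]
0.09 [ 44.7691 -42.8451]
0.1 [ 36.8852 -40.1391]
col [78.3545 34.0828]
```

servo_tool:
  motion:
    - [-1, 2, 10, 0, 0, -0.005, 0.5]
    - [0, 0, 12, 0, 0, 0, 0.5]
    - [0, 0, 8, 0, 0, 0, 0.5]
    - [0, 0, 3, 0, 0, 0, 0.5]
    - [0, 0, 0, 0, 0, 0, 0.5]
    - [0, 0, 0, 0, 0, 0, 0.5]

```text
t: 9.75
tcp_pos: [0.5478, -0.2637, 0.0618]
tool_rot: [0.123, 0.992, -0.002, 0.004]
force: [-0.0, 0.4, -1.2]
finger_gap: 0.75
```

```bash
python3 - <<'E'
from h import *
np.set_printoptions(precision=4,suppress=True)
w=snap("wrist","pics/w11.png")
print(togo((.546,-.2625,.059)),manip.sense()["force"])
E
```

```text
(array([2.1, 0.7, 2.8]), array([-0.004,  0.008,  0.001])) [-0.0236  0.3239 -0.1632]
```

View pics/w11.png

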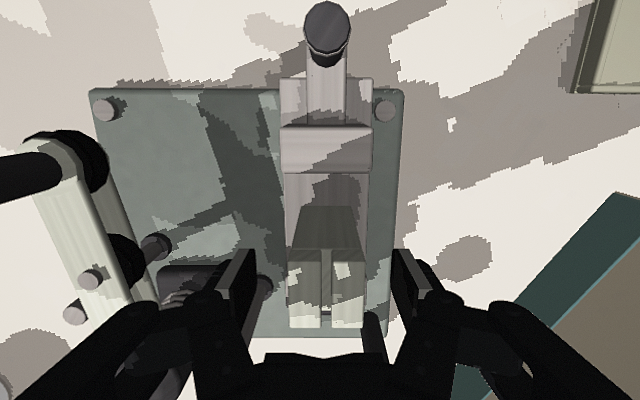

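servo_tool:
  motion:
    - [1, 0, 1, -0.004, 0.008, 0, 0.5]
    - [0, 0, 0, 0, 0, 0, -1]
    - [0, 0, 0, 0, 0, 0, -1]
    - [0, 0, 0, 0, 0, 0, -1]
    - [0, 0, 0, 0, 0, 0, -1]
    - [0, 0, 0, 0, 0, 0, -1]
    - [0, 0, 0, 0, 0, 0, -1]
    - [0, 0, 0, 0, 0, 0, -1]
  grip_force: 60

```text
t: 10.47
tcp_pos: [0.5472, -0.2637, 0.0616]
tool_rot: [0.123, 0.992, 0.0, 0.0]
force: [-0.6, -1.0, -1.3]
finger_gap: 0.343
```

servo_tool:
  motion:
    - [0, 0, -3, 0, 0, 0, -1]
    - [0, 0, -8, 0, 0, 0, -1]
    - [0, 0, -8, 0, 0, 0, -1]
    - [0, 0, -5, 0, 0, 0, -1]
    - [0, 0, 0, 0, 0, 0, -1]

```text
t: 10.88
tcp_pos: [0.5466, -0.2633, 0.0875]
tool_rot: [0.123, 0.992, 0.001, -0.001]
force: [0.2, -0.2, -2.0]
finger_gap: 0.339
```

```bash
python3 - <<'E'
from h import *
np.set_printoptions(precision=4,suppress=True)
w=snap("wrist","pics/w12.png")
print(togo((.546,-.2625,.17)),manip.sense()["force"])
E
```

```text
(array([  0.8,   0.7, -82.8]), array([ 0.001, -0.001,  0.001])) [-0.281   0.4803 -2.1808]
```

View pics/w12.png

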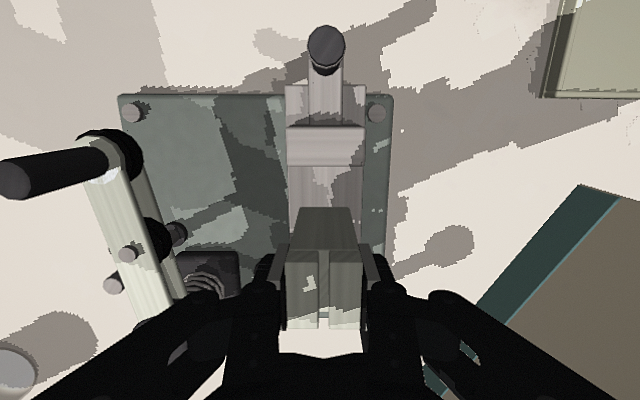

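servo_tool:
  motion:
    - [0, 0, -10, 0, 0, 0, -1]
    - [0, 0, -20, 0, 0, 0, -1]
    - [0, 0, -20, 0, 0, 0, -1]
    - [0, 0, -12, 0, 0, 0, -1]
    - [0, 0, -5, 0, 0, 0, -1]
    - [0, 0, 0, 0, 0, 0, -1]
    - [0, 0, 0, 0, 0, 0, -1]

```text
t: 11.52
tcp_pos: [0.5455, -0.2626, 0.159]
tool_rot: [0.123, 0.992, 0.001, -0.002]
force: [-0.3, -0.1, -2.5]
finger_gap: 0.342
```

```bash
python3 - <<'E'
from h import *
np.set_printoptions(precision=4,suppress=True)
s=manip.sense();print(s["tcp_pos"],togo((.47,-.19,.16)),togo((.465,-.035,.16)),s["force"])
E
```

```text
[ 0.5455 -0.2626  0.159 ] (array([91. , 52. , -0.6]), array([ 0.002, -0.004,  0.001])) (array([133.7, 201.1,  -0.1]), array([ 0.002, -0.004,  0.001])) [-0.3317 -0.0605 -2.4939]
```

servo_tool:
  motion:
    - [10, 3, 0, 0.001, -0.002, 0, -1]
    - [20, 6, 0, 0, 0, 0, -1]
    - [25, 12, 0, 0, 0, 0, -1]
    - [22, 20, 0, 0, 0, 0, -1]
    - [16, 25, 0, 0, 0, 0, -1]
    - [10, 28, 0, 0, 0, 0, -1]
    - [8, 28, 0, 0, 0, 0, -1]
    - [6, 28, 0, 0, 0, 0, -1]
    - [4, 20, 0, 0, 0, 0, -1]
    - [2, 12, 0, 0, 0, 0, -1]
    - [0, 5, 0, 0, 0, 0, -1]
    - [0, 0, 0, 0, 0, 0, -1]

```text
t: 12.52
tcp_pos: [0.462, -0.0424, 0.1505]
tool_rot: [0.125, 0.992, 0.002, -0.009]
force: [-0.3, 0.9, -1.2]
finger_gap: 0.342
```

```bash
python3 - <<'E'
from h import *
np.set_printoptions(precision=4,suppress=True)
s=manip.sense();print(s["tcp_pos"],togo((.465,-.035,.041)),s["force"])
snap("wrist","pics/w13.png");snap("scene","pics/s13.png")
E
```

```text
[ 0.462  -0.0424  0.1505] (array([ -3. ,   7.7, 109.5]), array([ 0.002, -0.017, -0.004])) [-0.2724  0.9428 -1.221 ]
```

View pics/w13.png

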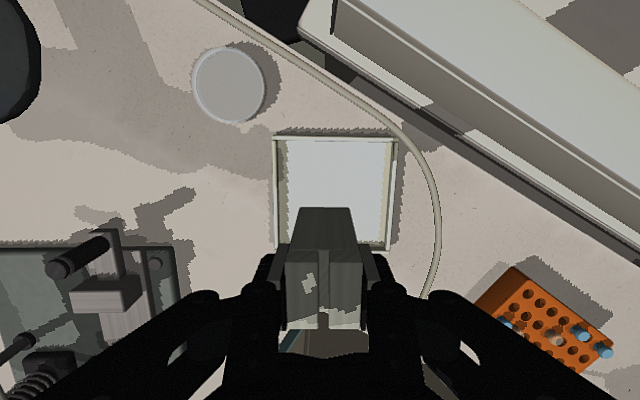

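View pics/s13.png

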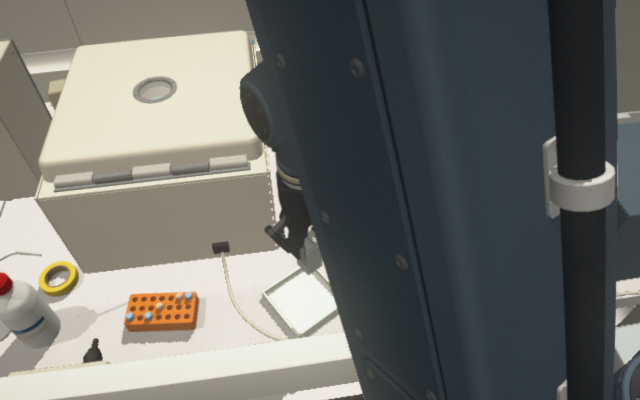

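servo_tool:
  motion:
    - [-2, 3, 5, 0.002, -0.017, -0.004, -1]
    - [-1, 4, 14, 0, 0, 0, -1]
    - [0, 1, 16, 0, 0, 0, -1]
    - [0, 0, 16, 0, 0, 0, -1]
    - [0, 0, 12, 0, 0, 0, -1]
    - [0, 0, 6, 0, 0, 0, -1]
    - [0, 0, 0, 0, 0, 0, -1]
    - [0, 0, 0, 0, 0, 0, -1]

```text
t: 13.28
tcp_pos: [0.4726, -0.0469, 0.0792]
tool_rot: [0.129, 0.992, -0.002, 0.005]
force: [0.2, -0.1, -1.2]
finger_gap: 0.342
```

```bash
python3 - <<'E'
from h import *
np.set_printoptions(precision=4,suppress=True)
s=manip.sense();print(s["tcp_pos"],togo((.465,-.035,.041)),s["force"])
w=snap("wrist","pics/w14.png")
E
```

```text
[ 0.4726 -0.0469  0.0792] (array([10.8,  9.7, 38. ]), array([-0.003,  0.01 , -0.011])) [ 0.231  -0.142  -1.1526]
```

View pics/w14.png

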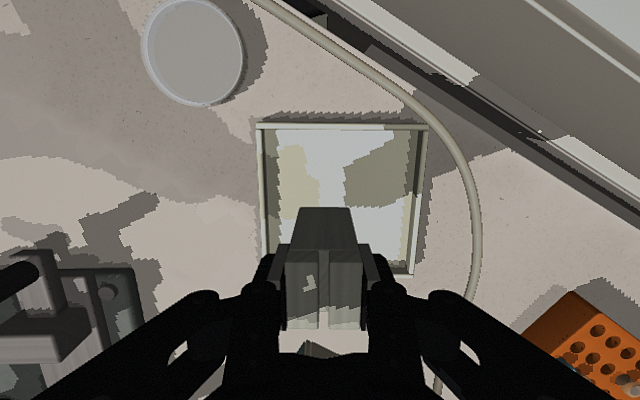

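```bash
python3 - <<'E'
from h import *
np.set_printoptions(precision=4,suppress=True)
w=snap("wrist")
a=onz(w,(258,124),.016);b=onz(w,(412,275),.016);print(a,onz(w,(427,126),.016),b,(a+b)/2)
E
```

```text
[ 0.4031 -0.0724  0.016 ] [0.4315 0.0301 0.016 ] [0.5334 0.0024 0.016 ] [ 0.4683 -0.035   0.016 ]
```

servo_tool:
  motion:
    - [6, 5, 0, -0.003, 0.01, -0.01, -1]
    - [4, 4, 6, 0, 0, 0, -1]
    - [1, 1, 8, 0, 0, 0, -1]
    - [0, 0, 8, 0, 0, 0, -1]
    - [0, 0, 4, 0, 0, 0, -1]
    - [0, 0, 0, 0, 0, 0, -1]
    - [0, 0, 0, 0, 0, 0, -1]

```text
t: 13.97
tcp_pos: [0.4652, -0.0329, 0.0531]
tool_rot: [0.123, 0.992, -0.0, 0.002]
force: [-0.1, 0.9, -1.7]
finger_gap: 0.343
```

```bash
python3 - <<'E'
from h import *
np.set_printoptions(precision=4,suppress=True)
s=manip.sense();print(s["tcp_pos"],togo((.465,-.036,.041)),s["force"])
E
```

```text
[ 0.4652 -0.0329  0.0531] (array([-0.5, -3. , 12.1]), array([-0.   ,  0.004,  0.001])) [-0.1004  0.9483 -1.6533]
```

Good position and level. Lower gently.

servo_tool:
  motion:
    - [-1, -1, 3, 0, 0.003, 0, -1]
    - [0, 0, 4, 0, 0, 0, -1]
    - [0, 0, 3, 0, 0, 0, -1]
    - [0, 0, 1, 0, 0, 0, -1]
    - [0, 0, 0, 0, 0, 0, -1]
    - [0, 0, 0, 0, 0, 0, -1]

```text
t: 14.47
tcp_pos: [0.4668, -0.0348, 0.0407]
tool_rot: [0.123, 0.992, -0.0, 0.001]
force: [-0.6, -0.1, -2.1]
finger_gap: 0.345
```

```bash
python3 - <<'E'
from h import *
np.set_printoptions(precision=4,suppress=True)
s=manip.sense();print(s["tcp_pos"],togo((.465,-.036,.041)),s["force"])
E
```

```text
[ 0.4668 -0.0348  0.0407] (array([ 1.4, -1.6, -0.3]), array([-0.   ,  0.002,  0.001])) [-0.618  -0.0512 -2.1191]
```

servo_tool:
  motion:
    - [0, 0, 1, 0, 0, 0, -1]
    - [0, 0, 1, 0, 0, 0, -1]
    - [0, 0, 0.5, 0, 0, 0, -1]
    - [0, 0, 0, 0, 0, 0, -1]

```text
t: 14.8
tcp_pos: [0.4671, -0.0348, 0.041]
tool_rot: [0.123, 0.992, -0.001, 0.002]
force: [0.1, 0.1, -1.3]
finger_gap: 0.339
```

servo_tool:
  motion:
    - [0, 0, 2, 0, 0, 0, -1]
    - [0, 0, 2, 0, 0, 0, -1]
    - [0, 0, 2, 0, 0, 0, -1]

```text
t: 15.05
tcp_pos: [0.4674, -0.0348, 0.0405]
tool_rot: [0.123, 0.992, -0.001, 0.004]
force: [-2.9, 1.3, 21.4]
finger_gap: 0.342
```

Contact with the tray floor (21 N). Ease off, open and back up.

servo_tool:
  motion:
    - [0, 0, -0.3, 0, 0, 0, -1]
    - [0, 0, 0, 0, 0, 0, -0.1]
    - [0, 0, 0, 0, 0, 0, 0.2]
    - [0, 0, 0, 0, 0, 0, 0.2]
    - [0, 0, 0, 0, 0, 0, 0.2]
    - [0, 0, 0, 0, 0, 0, 0.2]
    - [0, 0, 0, 0, 0, 0, 0.2]

```text
t: 15.63
tcp_pos: [0.4685, -0.0352, 0.0415]
tool_rot: [0.123, 0.992, -0.001, 0.005]
force: [-0.2, -0.4, -0.3]
finger_gap: 0.601
```

```bash
python3 - <<'E'
from h import *
np.set_printoptions(precision=4,suppress=True)
s=manip.sense();print(s["tcp_pos"],s["force"],s["finger_gap"])
w=snap("wrist","pics/w15.png")
E
```

```text
[ 0.4685 -0.0352  0.0415] [-0.1868 -0.3696 -0.2997] 0.601111432553201
```

View pics/w15.png

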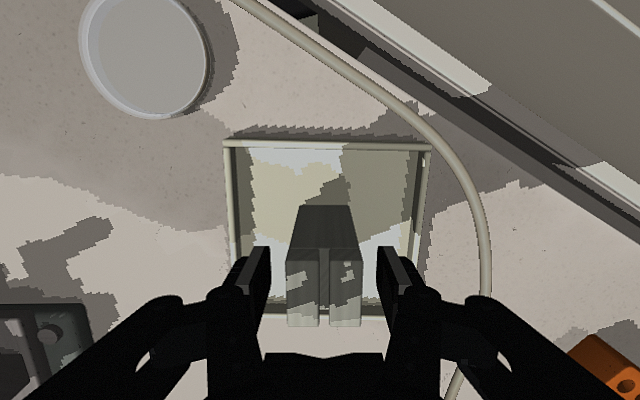

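Block stands in the tray, fingers clear both sides. Go up.

servo_tool:
  motion:
    - [0, 0, -5, 0, 0, 0, 0.2]
    - [0, 0, -12, 0, 0, 0, 0.2]
    - [0, 0, -20, 0, 0, 0, 0.2]
    - [0, 0, -25, 0, 0, 0, 0.2]
    - [0, 0, -30, 0, 0, 0, 0.2]
    - [0, 0, -30, 0, 0, 0, 0.2]
    - [0, 0, -20, 0, 0, 0, 0.2]
    - [0, 0, -10, 0, 0, 0, 0.2]
    - [0, 0, 0, 0, 0, 0, 0.2]
    - [0, 0, 0, 0, 0, 0, 0.2]

```text
t: 16.52
tcp_pos: [0.4654, -0.0342, 0.2012]
tool_rot: [0.123, 0.992, -0.001, 0.003]
force: [-0.5, 0.6, -1.2]
finger_gap: 0.598
```

```bash
python3 - <<'E'
from h import *
np.set_printoptions(precision=4,suppress=True)
s=manip.sense();print(s["tcp_pos"],s["force"],s["finger_gap"])
print(togo((.46,-.22,.2)),togo((.4735,-.349,.2)))
w=snap("wrist","pics/w16.png")
E
```

```text
[ 0.4654 -0.0342  0.2012] [-0.5372  0.6214 -1.1951] 0.5983518865440841
(array([ -40. , -181.5,    1.6]), array([-0.001,  0.006,  0.001])) (array([ -84.6, -303.4,    2. ]), array([-0.001,  0.006,  0.001]))
```

View pics/w16.png

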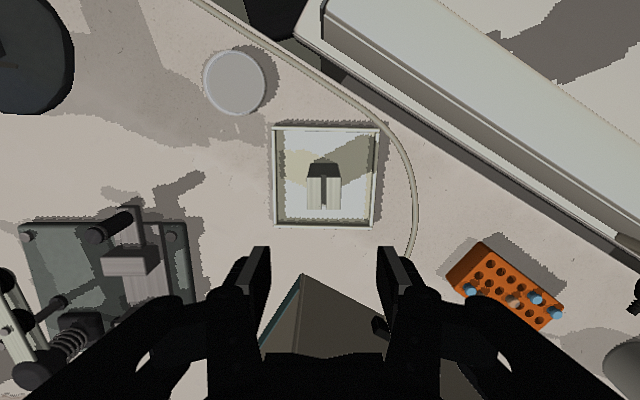

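```bash
python3 - <<'E'
from h import *
np.set_printoptions(precision=4,suppress=True)
s=snap("scene","pics/s17.png");snap("top","pics/t17.png")
o,r=ray(s,(258,105))
for k in np.linspace(.2,.7,11): print(o+r*k)
Q=np.array([[.5285,1.4339,.6243,.2303],[.2230,1.4407,.5236,.401],[.3210,1.5086,.5534,.325]])
q=manip.sense();Q=np.vstack([Q,[q["q"][1],q["q"][2],np.hypot(*q["tcp_pos"][:2]),q["tcp_pos"][2]]]);print(Q,q["q"])
A=[];b=[]
for q2,q3,rr,z in Q:
    A+= [[1,0,np.sin(q2),np.sin(q2+q3),np.cos(q2+q3)],[0,1,np.cos(q2),np.cos(q2+q3),-np.sin(q2+q3)]];b+=[rr,z]
print(np.linalg.lstsq(np.array(A),np.array(b),rcond=None))
A=np.array(A)[:,:4];print(np.linalg.lstsq(A,np.array(b),rcond=None))
E
```

```text
[0.3053 0.1814 0.6519]
[0.3341 0.153  0.6204]
[0.3628 0.1246 0.589 ]
[0.3916 0.0961 0.5576]
[0.4203 0.0677 0.5262]
[0.449  0.0393 0.4948]
[0.4778 0.0108 0.4634]
[ 0.5065 -0.0176  0.432 ]
[ 0.5353 -0.046   0.4006]
[ 0.564  -0.0745  0.3692]
[ 0.5928 -0.1029  0.3378]
[[0.5285 1.4339 0.6243 0.2303]
 [0.223  1.4407 0.5236 0.401 ]
 [0.321  1.5086 0.5534 0.325 ]
 [0.3626 1.8566 0.466  0.1998]] [-0.3132  0.3626  1.8566 -0.0007  0.92   -1.6371]
(array([ 0.019 , -0.0049,  0.5673,  0.3933,  0.1118]), array([0.]), np.int32(5), array([3.4481, 2.8139, 0.2985, 0.2865, 0.1475]))
(array([ 0.0169, -0.0087,  0.4615,  0.3952]), array([0.0015]), np.int32(4), array([2.8285, 2.8095, 0.2865, 0.1558]))
```

View pics/s17.png

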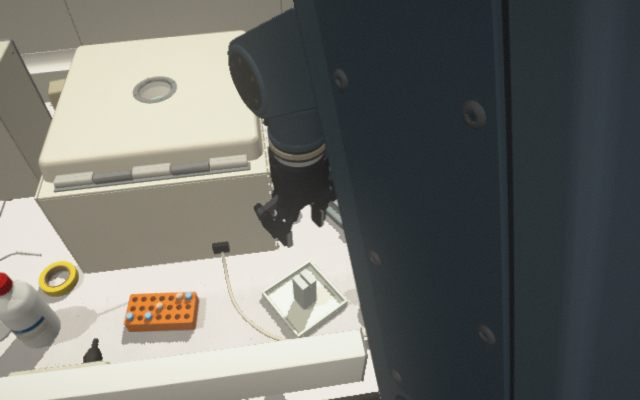

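View pics/t17.png

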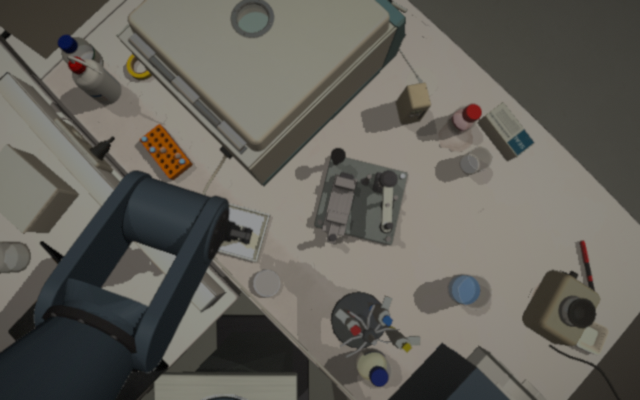

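servo_tool:
  motion:
    - [-3, -12, 0, 0, 0.006, 0, 0.2]
    - [-6, -24, 0, 0, 0, 0, 0.2]
    - [-9, -34, 0, 0, 0, 0, 0.2]
    - [-11, -36, 0, 0, 0, 0, 0.2]
    - [-11, -36, 0, 0, 0, 0, 0.2]
    - [-10, -36, 0, 0, 0, 0, 0.2]
    - [-10, -34, 0, 0, 0, 0, 0.2]
    - [-9, -30, 0, 0, 0, 0, 0.2]
    - [-8, -24, 0, 0, 0, 0, 0.2]
    - [-4, -14, 0, 0, 0, 0, 0.2]
    - [-2, -6, 0, 0, 0, 0, 0.2]
    - [0, 0, 0, 0, 0, 0, 0.2]

```text
t: 17.67
tcp_pos: [0.4673, -0.3392, 0.1784]
tool_rot: [0.121, 0.992, 0.009, -0.018]
force: [0.6, 0.0, 1.5]
finger_gap: 0.603
```

```bash
python3 - <<'E'
from h import *
np.set_printoptions(precision=4,suppress=True)
s=manip.sense();print(s["tcp_pos"],s["force"],s["finger_gap"])
print(togo((.4735,-.349,.15)))
w=snap("wrist","pics/w18.png");snap("top","pics/t18.png")
E
```

```text
[ 0.4673 -0.3392  0.1784] [0.5698 0.0257 1.4932] 0.6025318768284263
(array([-9.4, -8.4, 28. ]), array([ 0.014, -0.037,  0.005]))
```

View pics/w18.png

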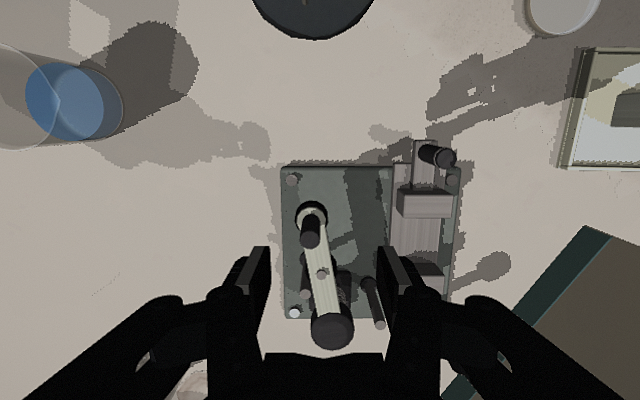

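View pics/t18.png

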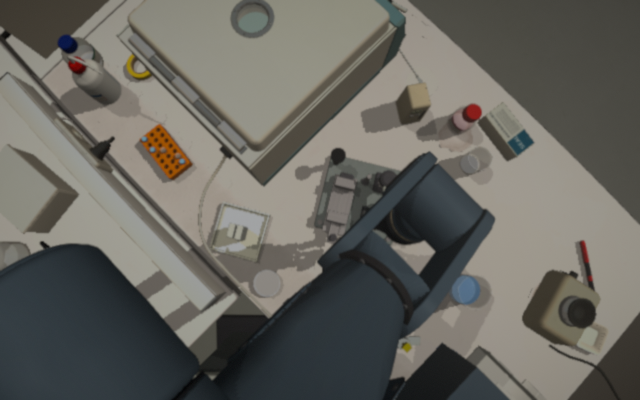

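servo_tool:
  motion:
    - [-5, -4, 3, 0.014, -0.037, 0.005, 0.2]
    - [-4, -4, 8, 0, 0, 0, 0.2]
    - [0, 0, 8, 0, 0, 0, 0.2]
    - [0, 0, 6, 0, 0, 0, 0.2]
    - [0, 0, 0, 0, 0, 0, 0.2]
    - [0, 0, 0, 0, 0, 0, 0.2]

```text
t: 18.27
tcp_pos: [0.4739, -0.3377, 0.151]
tool_rot: [0.119, 0.993, 0.003, -0.003]
force: [1.3, 0.4, -0.1]
finger_gap: 0.599
```

```bash
python3 - <<'E'
from h import *
np.set_printoptions(precision=4,suppress=True)
s=manip.sense();print(s["tcp_pos"],s["force"],s["finger_gap"])
print(togo((.4735,-.349,.098)))
w=snap("wrist","pics/w19.png")
E
```

```text
[ 0.4739 -0.3377  0.151 ] [ 1.2578  0.4489 -0.1372] 0.599324792270397
(array([ -2.7, -11.4,  52.9]), array([ 0.006, -0.007,  0.01 ]))
```

View pics/w19.png

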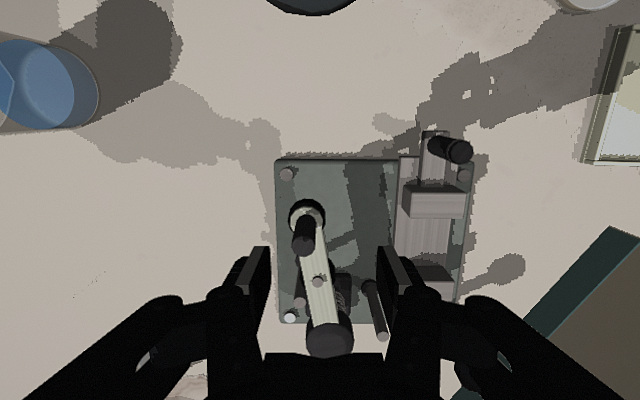

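```bash
python3 - <<'E'
from h import *
np.set_printoptions(precision=4,suppress=True)
w=snap("wrist")
print(onz(w,(304,246),.129),onz(w,(330,341),.1))
E
```

```text
[ 0.4741 -0.3499  0.129 ] [ 0.5633 -0.355   0.1   ]
```

servo_tool:
  motion:
    - [-1, -5, 0, 0.006, -0.007, 0.01, 0.2]
    - [-1, -6, 0, 0, 0, 0, 0.2]
    - [0, -2, 0, 0, 0, 0, 0.2]
    - [0, 0, 0, 0, 0, 0, 0.2]

```text
t: 18.7
tcp_pos: [0.4732, -0.3531, 0.1523]
tool_rot: [0.124, 0.992, -0.001, 0.001]
force: [0.7, -0.1, -0.1]
finger_gap: 0.599
```

```bash
python3 - <<'E'
from h import *
np.set_printoptions(precision=4,suppress=True)
s=manip.sense();print(s["tcp_pos"],s["force"],s["finger_gap"])
print(togo((.4735,-.349,.098)))
E
```

```text
[ 0.4732 -0.3531  0.1523] [ 0.6903 -0.1162 -0.0553] 0.5992923259178798
(array([ 0.9,  4.2, 54.3]), array([-0.003,  0.003, -0.001]))
```

servo_tool:
  motion:
    - [0, 2, 5, 0, 0, 0, 0.2]
    - [0, 1, 12, 0, 0, 0, 0.2]
    - [0, 0, 14, 0, 0, 0, 0.2]
    - [0, 0, 10, 0, 0, 0, 0.2]
    - [0, 0, 5, 0, 0, 0, 0.2]
    - [0, 0, 0, 0, 0, 0, 0.2]
    - [0, 0, 0, 0, 0, 0, 0.2]

```text
t: 19.28
tcp_pos: [0.4745, -0.3517, 0.1045]
tool_rot: [0.125, 0.992, -0.002, 0.002]
force: [-0.3, 0.3, -0.3]
finger_gap: 0.599
```

```bash
python3 - <<'E'
from h import *
np.set_printoptions(precision=4,suppress=True)
s=manip.sense();print(s["tcp_pos"],s["force"],s["finger_gap"])
print(togo((.474,-.3495,.098)))
w=snap("wrist","pics/w20.png")
E
```

```text
[ 0.4745 -0.3517  0.1045] [-0.2652  0.2521 -0.3001] 0.5986522812197135
(array([1.1, 2. , 6.5]), array([-0.004,  0.005, -0.003]))
```

View pics/w20.png

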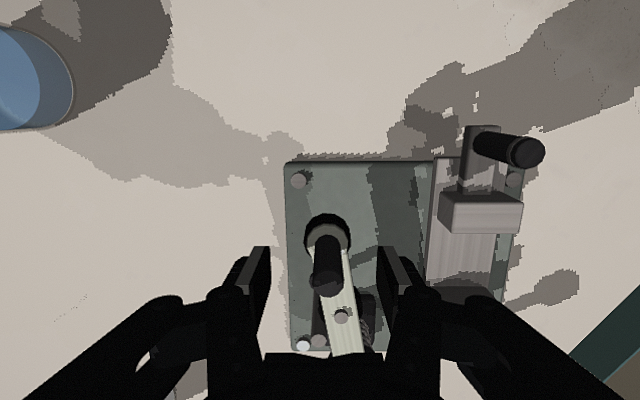

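servo_tool:
  motion:
    - [1, 1, 4, 0, 0.004, 0, 0.2]
    - [0, 0, 2, 0, 0, 0, 0.2]
    - [0, 0, 0, 0, 0, 0, -1]
    - [0, 0, 0, 0, 0, 0, -1]
    - [0, 0, 0, 0, 0, 0, -1]
    - [0, 0, 0, 0, 0, 0, -1]
    - [0, 0, 0, 0, 0, 0, -1]
    - [0, 0, 0, 0, 0, 0, -1]
    - [0, 0, 0, 0, 0, 0, -1]
    - [0, 0, 0, 0, 0, 0, -1]
  grip_force: 60

```text
t: 20.17
tcp_pos: [0.475, -0.35, 0.1]
tool_rot: [0.126, 0.992, -0.002, 0.002]
force: [0.9, 0.5, 0.1]
finger_gap: 0.14
```

```bash
python3 - <<'E'
from h import *
np.set_printoptions(precision=4,suppress=True)
s=manip.sense();print(s["tcp_pos"],s["force"],s["finger_gap"])
print(togo((.474,-.3495,.098)))
w=snap("wrist","pics/w21.png")
E
```

```text
[ 0.475 -0.35   0.1  ] [0.9367 0.4532 0.0574] 0.14031955253221098
(array([1.1, 0.2, 2. ]), array([-0.004,  0.004, -0.004]))
```

View pics/w21.png

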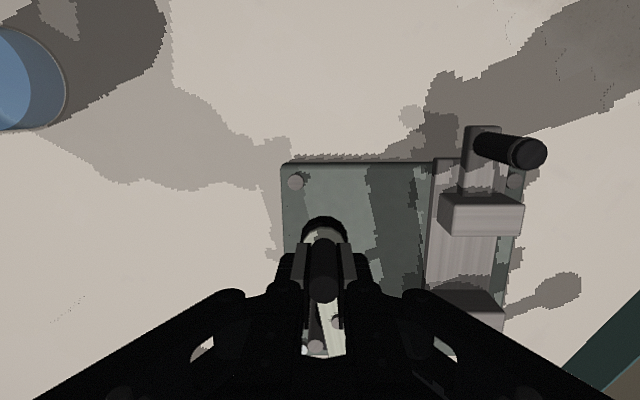

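```bash
cat >> h.py <<'E'
PIV=np.array([.574,-.355])
def arc(dth,rot=1.0):
    """from present pose, tool shift/rotvec to advance post by dth deg clockwise with TCP at 100mm radius"""
    s=manip.sense();v=s["tcp_pos"][:2]-PIV;th=np.degrees(np.arctan2(v[1],v[0]))
    A=R.from_quat(s["tool_rot"]);ya=A.apply([0,1,0]);yaw=np.degrees(np.arctan2(ya[1],ya[0]))
    t=np.radians(th-dth);p=PIV+.1*np.array([np.cos(t),np.sin(t)])
    print("theta",round(th,1),"rad",round(np.linalg.norm(v)*1000,1),"yaw",round(yaw,1),"z",s["tcp_pos"][2].round(4),"F",s["force"].round(1),"gap",round(s["finger_gap"],3),"t",s["t"])
    print(togo((*p,.1),yaw-dth*rot,s))
E
python3 -c "
from h import *
arc(10);arc(20)"
```

```text
theta 177.1 rad 99.1 yaw 75.5 z 0.1 F [ 0.9  0.3 -0.3] gap 0.141 t 20.2167
(array([ 2.8, 17.1, -0. ]), array([-0.003,  0.005,  0.175]))
theta 177.1 rad 99.1 yaw 75.5 z 0.1 F [ 0.9  0.3 -0.3] gap 0.141 t 20.2167
(array([ 1.8, 34.5, -0.1]), array([-0.003,  0.005,  0.349]))
```

servo_tool:
  motion:
    - [1, 4, 0, 0, 0, 0.04, -1]
    - [1, 5, 0, 0, 0, 0.05, -1]
    - [1, 5, 0, 0, 0, 0.05, -1]
    - [1, 5, 0, 0, 0, 0.05, -1]
    - [0, 0, 0, 0, 0, 0, -1]

```text
t: 20.63
tcp_pos: [0.4772, -0.3348, 0.1]
tool_rot: [0.221, 0.975, -0.006, 0.003]
force: [0.6, -1.2, -1.9]
finger_gap: 0.14
```

```bash
python3 -c "
from h import *
arc(10);arc(20)"
```

```text
theta 168.2 rad 98.8 yaw 64.5 z 0.1 F [ 0.6 -1.2 -1.9] gap 0.14 t 20.6333
(array([ 3.8, 17. , -0.2]), array([-0.009,  0.009,  0.175]))
theta 168.2 rad 98.8 yaw 64.5 z 0.1 F [ 0.6 -1.2 -1.9] gap 0.14 t 20.6333
(array([ 3.4, 34.4, -0.3]), array([-0.009,  0.01 ,  0.349]))
```

servo_tool:
  motion:
    - [1, 6, 0, -0.005, 0.005, 0.05, -1]
    - [1, 7, 0, -0.004, 0.004, 0.06, -1]
    - [1, 7, 0, 0, 0, 0.06, -1]
    - [1, 7, 0, 0, 0, 0.06, -1]
    - [1, 6, 0, 0, 0, 0.05, -1]
    - [0, 0, 0, 0, 0, 0, -1]

```text
t: 21.13
tcp_pos: [0.487, -0.3088, 0.1]
tool_rot: [0.353, 0.936, -0.005, -0.002]
force: [-1.6, -2.4, -2.4]
finger_gap: 0.141
```

```bash
python3 -c "
from h import *
arc(10);arc(20)"
```

```text
theta 152.0 rad 98.5 yaw 48.6 z 0.1 F [-1.6 -2.4 -2.4] gap 0.141 t 21.1333
(array([ 4. , 16.9, -0.2]), array([-0.011,  0.001,  0.175]))
theta 152.0 rad 98.5 yaw 48.6 z 0.1 F [-1.6 -2.4 -2.4] gap 0.141 t 21.1333
(array([ 3.5, 34.3, -0.4]), array([-0.011,  0.002,  0.349]))
```

servo_tool:
  motion:
    - [1, 7, 0, -0.006, 0, 0.05, -1]
    - [1, 8, 0, -0.004, 0, 0.06, -1]
    - [1, 8, 0, 0, 0, 0.07, -1]
    - [1, 8, 0, 0, 0, 0.07, -1]
    - [1, 6, 0, 0, 0, 0.06, -1]
    - [0, 0, 0, 0, 0, 0, -1]

```text
t: 21.63
tcp_pos: [0.5047, -0.2855, 0.1]
tool_rot: [0.491, 0.871, -0.006, -0.004]
force: [-2.2, -2.0, -1.2]
finger_gap: 0.141
```

```bash
python3 -c "
from h import *
arc(10);arc(20);s=snap('wrist','pics/w22.png')"
```

```text
theta 134.9 rad 98.1 yaw 31.2 z 0.1 F [-2.2 -2.  -1.2] gap 0.141 t 21.6333
(array([ 4.5, 16.8, -0.2]), array([-0.015,  0.   ,  0.175]))
theta 134.9 rad 98.1 yaw 31.2 z 0.1 F [-2.2 -2.  -1.2] gap 0.141 t 21.6333
(array([ 4.1, 34.2, -0.5]), array([-0.015,  0.001,  0.349]))
```

View pics/w22.png

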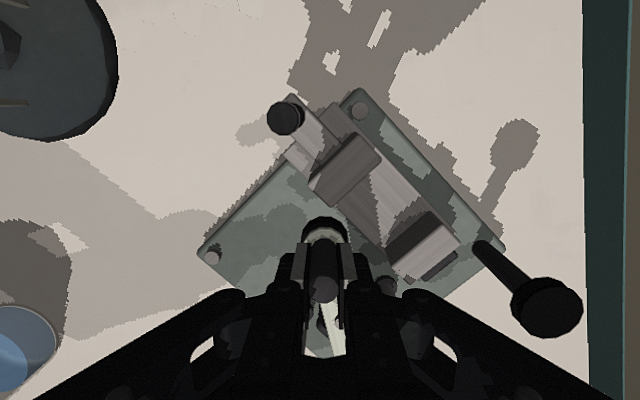

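servo_tool:
  motion:
    - [1, 7, 0, -0.008, 0, 0.05, -1]
    - [1, 8, 0, -0.005, 0, 0.06, -1]
    - [1, 8, 0, 0, 0, 0.07, -1]
    - [1, 8, 0, 0, 0, 0.06, -1]
    - [1, 5, 0, 0, 0, 0.05, -1]
    - [0, 0, 0, 0, 0, 0, -1]

```text
t: 22.18
tcp_pos: [0.5268, -0.2693, 0.1]
tool_rot: [0.608, 0.794, -0.005, -0.007]
force: [-4.3, -2.2, 0.8]
finger_gap: 0.145
```

```bash
python3 -c "
from h import *
arc(5);arc(10)"
```

```text
theta 118.9 rad 97.8 yaw 15.2 z 0.1 F [-4.3 -2.2  0.8] gap 0.145 t 22.1833
(array([ 3.8,  8. , -0.1]), array([-0.017, -0.003,  0.087]))
theta 118.9 rad 97.8 yaw 15.2 z 0.1 F [-4.3 -2.2  0.8] gap 0.145 t 22.1833
(array([ 4.7, 16.7, -0.2]), array([-0.017, -0.002,  0.174]))
```

servo_tool:
  motion:
    - [1, 6, 0, -0.008, 0, 0.05, -1]
    - [1, 6, 0, -0.008, 0, 0.05, -1]
    - [1, 5, 0, 0, 0, 0.04, -1]
    - [0, 3, 0, 0, 0, 0.02, -1]
    - [0, 0, 0, 0, 0, 0, -1]

```text
t: 22.6
tcp_pos: [0.5392, -0.2636, 0.1]
tool_rot: [0.664, 0.748, -0.003, -0.006]
force: [-4.0, -1.1, 0.4]
finger_gap: 0.143
```

```bash
python3 -c "
from h import *
arc(5);arc(10)"
```

```text
theta 110.8 rad 97.8 yaw 6.8 z 0.1 F [-4.  -1.1  0.4] gap 0.143 t 22.6
(array([ 3.9,  8. , -0.1]), array([-0.013, -0.005,  0.087]))
theta 110.8 rad 97.8 yaw 6.8 z 0.1 F [-4.  -1.1  0.4] gap 0.143 t 22.6
(array([ 4.9, 16.7, -0.2]), array([-0.013, -0.005,  0.174]))
```

servo_tool:
  motion:
    - [1, 4, 0, -0.006, 0, 0.03, -1]
    - [0, 4, 0, -0.006, 0, 0.03, -1]
    - [0, 3, 0, 0, 0, 0.02, -1]
    - [0, 0, 0, 0, 0, 0, -1]

```text
t: 22.93
tcp_pos: [0.5454, -0.2615, 0.1]
tool_rot: [0.69, 0.724, -0.001, -0.006]
force: [-4.1, -0.8, 1.2]
finger_gap: 0.144
```

```bash
python3 -c "
from h import *
arc(5)"
```

```text
theta 107.0 rad 97.8 yaw 2.8 z 0.1 F [-4.1 -0.8  1.2] gap 0.144 t 22.9333
(array([ 3.9,  8. , -0.1]), array([-0.01 , -0.008,  0.087]))
```

servo_tool:
  motion:
    - [0, 3, 0, 0, 0, 0.01, -1]
    - [0, 3, 0, 0, 0, 0.01, -1]
    - [0, 3, 0, 0, 0, 0.01, -1]

```text
t: 23.18
tcp_pos: [0.5464, -0.2613, 0.1]
tool_rot: [0.697, 0.717, -0.006, -0.013]
force: [-13.6, -11.7, 0.8]
finger_gap: 0.142
```

```bash
python3 -c "
from h import *
arc(5)"
```

```text
theta 106.4 rad 97.7 yaw 1.7 z 0.1 F [-13.6 -11.7   0.8] gap 0.142 t 23.1833
(array([ 4.1,  7.9, -0.2]), array([-0.026, -0.009,  0.087]))
```

servo_tool:
  motion:
    - [0, 3, 0, 0, 0, 0, -1]
    - [0, 3, 0, 0, 0, 0, -1]

```text
t: 23.35
tcp_pos: [0.546, -0.2617, 0.0999]
tool_rot: [0.696, 0.718, -0.009, -0.018]
force: [-11.6, -0.4, 5.3]
finger_gap: 0.144
```

```bash
python3 -c "
from h import *
arc(5)
for i in range(2): snap('top','pics/t30.png');snap('wrist','pics/w30.png');snap('scene','pics/s30.png');print(manip.sense()['force'],manip.sense()['tcp_pos'])
arc(5)"
```

```text
theta 106.7 rad 97.4 yaw 1.8 z 0.0999 F [-11.6  -0.4   5.3] gap 0.144 t 23.35
(array([ 4.4,  7.8, -0.4]), array([-0.038, -0.011,  0.087]))
[-10.42978509  -1.17020341   5.4007137 ] [ 0.54602604 -0.26168564  0.09986617]
[-11.16989227  -1.31215283   5.39727844] [ 0.54602714 -0.26168038  0.09986466]
theta 106.7 rad 97.4 yaw 1.8 z 0.0999 F [-11.2  -1.3   5.4] gap 0.141 t 23.65
(array([ 4.4,  7.8, -0.4]), array([-0.038, -0.011,  0.087]))
```

View pics/w30.png

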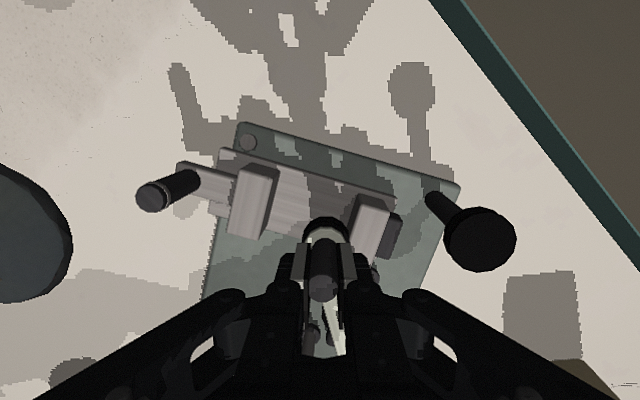

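View pics/t30.png

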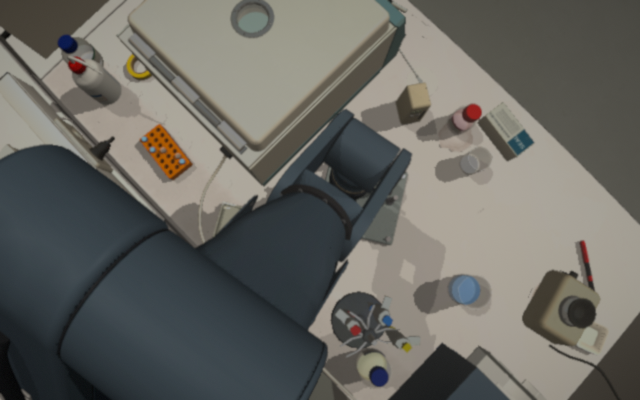

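View pics/s30.png

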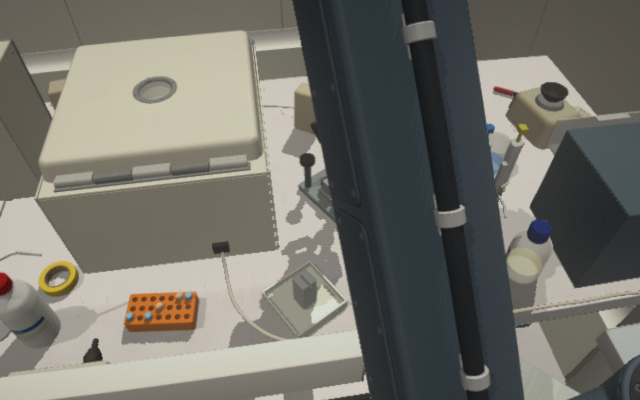

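```bash
python3 -c "
from h import *
print(manip.sense()['force']);print(manip.sign_off())
s=manip.sense();print(s['t'],s['force'],s['tcp_pos'])"
```

```text
[-11.16989227  -1.31215283   5.39727844]
the job is handed in; nothing more can be done
None
the job is handed in; nothing more can be done
```

The job is handed in with the tension arm still held forward. No verdict is reported, so what follows rests on my own readings.

- **Jaw:** I pulled it open by its post. The grip travelled about 24 mm without slipping, and a later wrist image put the post about 24 mm from where it started.
- **Block:** I lifted it out to about 0.157 m at its centre and lowered it into the tray, which took a brief 21 N press when it met the floor. The wrist, scene and top images showed it upright near the tray's middle after I let go, and the last scene image shows it unchanged.
- **Tension arm:** I gripped its post and swung it clockwise through about 70°. That is roughly 1.23 rad against the stated stop of 1.22. Further pushing did not move it, and the force rose from about 4 N to 11–14 N. In the last 0.3 s before hand-in the grip stayed still at about 11 N.
- **Dish, beaker, timer and bottle:** I touched none of them on purpose. In the last top image the others look unmoved, but the robot hid the dish from the top and scene cameras, so I last saw it, unmoved, in the wrist image taken after I let go of the block.

- **Points that did not fully agree:** just short of the stop the force sensor read about 4 N, below the 9 N the spring should give there. The pivot position I measured gave an arm radius of 97–99 mm rather than 100 mm. The swing angle could therefore be off by 1–2°, which should still leave it above the 1.15 rad limit.

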